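# Stand the factory front in its slot and press the learn button

## Robot

A 6-joint arm with a two-finger parallel gripper is mounted at the origin on the work surface. World frame = base frame: x ahead of the robot, y to its left, z up, the work surface at z = 0. Lengths are in m, angles in rad, forces in N, time in s.
With the tool pointing down it reaches from about 0.375 to 0.975 m from the base axis. Payload 3.8 kg.
Tool frame: the origin (TCP) lies at the very end of the fingers, on their centre line; the grasp point (between the pads) lies 19 mm behind it; z points along the fingers, y is the line along which they close (so a half turn about z gives the same grasp; the last joint's range is limited). The gripper opens to 88 mm and grips with 3 to 60 N. Pads are 18 mm wide; open, the fingers measure 123 mm over their backs; the gripper's body (75 mm by 187 mm) begins 45 mm behind the grasp point.
Start: joints at [-1.324, 0.264, 1.604, -0, 1.274, -0.037], TCP at [0.189, -0.648, 0.199] pointing down, gripper open.
Joint ranges: [-2.63, 2.63], [-0.94, 2.18], [0.31, 2.57], [-1.31, 4.45], [0, 2.66], [-2.55, 2.55]. Speed limits (rad/s): [2.57, 2.57, 3.14, 3.14, 3.14, 3.14].

## Interface

Orientations are given as a unit quaternion [w, x, y, z].
In Python, from station import bot gives the robot as it stands.
- The arm moves only by the shell command python3 -m inch 'ROWS' [OPENING] [FORCE]. ROWS is JSON, a list of rows, each an object of numbers: "dx", "dy", "dz": the shift along the tool's x, y, z in mm; "wx", "wy", "wz": the turn, a rotation vector about the tool's x, y, z in degrees. A call has 1 to 10 rows; each row shifts and turns the commanded pose from where the row before left it, along the tool's axes as they then stand; what a row does not reach is not made up. A row lasts 1/8 s, in which the tool goes at most 62.5 mm and 10.7 degrees, less where a joint would pass 70% of its speed; a pose out of reach is approached as far as the arm can. A call with a gripper value outside its range is refused whole. OPENING is the closure, from -1 (fully open) to 1 (shut), set as the call begins (- or left out, the last holds). The fingers move at their own pace and stop on an object; FORCE is the grip in N (left out, the last holds). Time passes only in rows, so rows that do not move let the fingers close. It gives the time, the measured TCP pose, the force, the opening and the grip force at its end, in the units of the state.
- bot.observe(): the state, without advancing time (a new reading comes with each control period).
- bot.read_camera(name): name is "side" or "top" or "wrist"; returns a dict with "pixels" (480x640x3 uint8, red, green, blue), "z_map" (480x640 float32, m along the optical axis (not along the pixel's ray), 0 where there is no reading), "K" (3x3 intrinsics, pixels), "dist_coeffs" ([k1, k2, p1, p2, k3] as OpenCV has them; the pictures are not rectified), "cam_to_world" (4x4, takes a point from camera to world coordinates); the wrist camera has in their place "T_tool_cam" (4x4, takes a point from camera to tool coordinates, whose origin is the TCP and whose axes are the flange's). Camera axes: x right, y up, looking along -z (the intrinsics and any distortion apply to the point x, -y, -z); pixel columns grow to the right and rows downward; lengths in m; the calibration is good to about 2 mm. A picture is of the moment at which its call begins: read the wrist's pose just before it.
- bot.hand_in(): hands the job in; it is judged then, once.
Trained networks look in the newest picture that a camera, given by its name, has taken for a name from the list of things; names that differ only in an ending like _2 or _b are one class to them, and where a whole thing is asked for, a point or a joint stands for the part that bears it (a point fixed in the world has none). Each returns a list of dicts, best first, with "p" (0 to 1); they miss things now and then, are a little off and sometimes report something else, mostly with a low value. They report only what shows in the picture. A call takes as long as a camera call. They do not tell look-alikes from the thing itself.
- bot.boxes_of(query, camera): "bbox" ([left, top, right, bottom] in pixels, round what is visible of it).
- bot.trace(query, camera): "pixels" (480x640 bool, what is visible of it) and "bbox" ([left, top, right, bottom] in pixels, round what is visible of it).
- bot.spot_point(query, camera): "xy" ([column, row] in pixels: a listed point, or the origin of a listed thing).
The state is a dict: "time_s": time; "q": joint angles; "qvel": joint speeds; "joint_torque": joint torques, N m; "tool_pos": TCP position; "tool_rot": TCP orientation; "ft_force": force on the tool from outside, world axes, zero at the start; "ft_torque": the same for the moment, N m; "opening": finger opening in m; "grasp_force": force on a finger pad.
Only numpy, scipy, OpenCV 4.12 (cv2) and the standard library are available. Lean on these libraries where they do the work, as an engineer would, in place of code of your own. Each camera call takes 0.05 s, during which the arm holds its last target. There are 200 camera calls.

## Task

Take the brick factory front off its sloping easel and, without dropping it, lower it upright into the slot of the yard base until it is fully home, brick side facing the yard, and let go. Then take the orange stylus from the tool block, use its tip to press the recessed red button of the sloping light box all the way down, and stand the stylus tip down back in its well in the tool block. Leave the brush, the model vehicles and the other loose things where they are.

Things in the scene. Friction and masses are not known exactly. Their poses are not given: they have to be found in the camera images.
- front: Flat model factory front, rigid plate 10 mm thick (x), 84 wide (y), 115 tall (z), 0.12 kg. Origin: centre of its bottom face; +z up to its top edge; +x out of the brick side (green windows, brown door; the back is plain grey). Starts leaning on the easel, bottom down, z 32 degrees from vertical, brick side obliquely up; its top 30 mm stand clear of the easel.
- front_brick (a point): Centre of the brick side of the factory front (5 mm out in +x, 57.5 mm up from the front's origin).
- easel: Fixed wooden easel, base 110 x 104 mm, origin centre of underside. The front stands on its ledge (30 mm in +x, 22 mm up) and leans to the easel's -x side on two rails 9 mm wide at its left and right margins (74 mm apart), 85 mm long up the plate; a crossbar covers the lowest 26 mm between them, above it the back of the plate is free for a finger.
- yard: Fixed base, 135 mm in x (-30 to +105), 120 in y; origin on its underside below the slot's centre, z up. Grey strip 24 mm high (x -30 to +30) with the slot, long side along y: 13 mm wide in x, 88 long in y, 18 deep, 2 mm chamfer. The yard (brown and green ground 12 mm high, low fences) lies on the +x side.
- slot_floor (a point): Centre of the slot's floor, 6 mm above the yard base's underside and 18 mm below the slot's mouth; axes as the yard base. The front fully home has its origin here, its z up and its x along the yard base's +x.
- toolblock: Fixed wooden block 50 x 112 x 42 mm with two round wells 60 mm apart along its y, one holding the stylus and one the brush (either way round). Origin centre of the underside.
- toolblock_hole0 (a point): Centre of the mouth of the well at the block's -y end: 16 mm wide, 36 mm deep, 42 mm above the table.
- toolblock_hole1 (a point): Centre of the mouth of the well at the block's +y end: 16 mm wide, 36 mm deep, 42 mm above the table.
- stylus: Orange plastic stylus, round, 105 mm long, 12 mm in diameter, narrowing over its lowest 16 mm to a tip 6 mm in diameter and 8 mm long. Origin: centre of the flat tip end; +z runs along it to its blunt end. Starts standing tip down in one well of the tool block, its top 111 mm above the table. 0.03 kg.
- brush: Bystander: paint brush (pale handle, black bristles on top), 13 mm thick, 118 mm long, standing in the other well. Origin at its lower end.
- lightbox: Fixed grey console: an enclosure 80 x 90 x 24 mm on a stand, its flat face sloping 35 degrees (face normal leans to the console's own -x side), highest edge about 80 mm above the table. Origin centre of the stand's underside. The red button sits at the bottom of a round bore 16 mm wide in that face, circled in yellow.
- button_top (a point): Centre of the red button's top (13 mm wide), 6 mm below the console's face. Its z axis points out of the face along the bore, 35 degrees from vertical; the button is pushed along -z. It moves with the button.
- learn (a joint): Travel of the red button: 0 = out, 0.004 m = fully down (end stop). A spring resists with about 2 N at first and 4 N fully down and pushes it out again.
- truck: Bystander: blue model truck with a wooden bed, 58 x 26 x 26 mm, standing in the yard about 70 mm to the +x side of the slot. Origin on its underside.
- boxcar: Bystander: dark red model box wagon 100 x 30 x 38 mm. Origin on its underside.
- orangecar: Bystander: orange model box wagon 100 x 30 x 38 mm. Origin on its underside.
- tank: Bystander: white round model tank, 48 mm wide, 53 mm tall. Origin on its underside.
- hut: Bystander: yellow model hut with dark flat roof, 54 x 68 x 39 mm. Origin on its underside.
- glue: Bystander: small jar with blue cap, 34 mm wide, 45 mm tall. Origin on its underside.
- driver: Bystander: screwdriver lying flat, 150 mm long. Origin on its underside.
There are look-alikes about, which are no part of the job. What is meant by the front is not blue, purple or yellow, and is the smaller of those in its own colour.

How it is judged:
On the way, in this order (a step that is already met when the one before it is completed fails the run):
1. the gripped front is lowered into the slot, to within 8 mm of its floor, before it is let go (z of front in the frame of slot_floor below 0.008 m and horizontal distance between front and slot_floor below 0.007 m and contact force between the fingers and front above 0.5 N), for 0.05 s.
2. the front stands fully home in the slot, upright, brick side to the yard, let go (horizontal distance between front and slot_floor below 0.006 m and z of front in the frame of slot_floor between -0.003 and 0.0025 m and angle between front's own z axis and vertical below 0.08 rad and x of front_brick in the frame of slot_floor above 0.002 m and angle between the x axis of front and the x axis of yard, either way round below 0.1 rad and contact force between the fingers and front below 0.05 N), for 0.3 s.
3. the stylus presses the red button all the way down (over 3.2 mm of its 4 mm) while the front stands in its slot (value of joint learn above 0.0032 m and contact force between stylus and lightbox above 0.5 N and horizontal distance between front and slot_floor below 0.006 m and z of front in the frame of slot_floor between -0.003 and 0.0025 m and angle between front's own z axis and vertical below 0.08 rad and x of front_brick in the frame of slot_floor above 0.002 m and angle between the x axis of front and the x axis of yard, either way round below 0.1 rad), for 0.05 s.
At the end, for the whole second after the job is handed in: Front released, at rest in the slot: foot within 2.5 mm of its floor and 6 mm of its centre, under 0.08 rad from upright, square within 0.1 rad, brick side to the yard. Stylus let go, tip down in a well of the block, tip within 5 mm of its floor, tilt under 0.3 rad. Button out (under 1 mm) (all of step 2 and ((horizontal distance between stylus and toolblock_hole0 below 0.008 m and z of stylus in the frame of toolblock_hole0 below -0.031 m) or (horizontal distance between stylus and toolblock_hole1 below 0.008 m and z of stylus in the frame of toolblock_hole1 below -0.031 m)) and angle between stylus's own z axis and vertical below 0.3 rad and value of joint learn below 0.001 m and contact force between the fingers and stylus below 0.05 N and linear speed of front below 0.02 m/s and linear speed of stylus below 0.03 m/s); the robot touches nothing.
It fails at once if a bystander (truck, wagons, tank, hut, jar, screwdriver, brush) is pushed more than 20 mm from where it was (distance of any of truck, boxcar, orangecar, tank, hut, glue, driver, brush from where it was at the start of the episode above 0.02 m).
It also fails if it takes over 72 s, if anything falls off the work surface, if the arm or the gripper's body presses on something with over 40 N, if the wrist force passes 120 N, or if a joint passes its speed limit or range.

## Working session

There is one attempt and no reset: what is moved stays moved. The work goes in short steps, Python scripts to look and compute and a shell command to move; the robot and the scene stay as the last step left them, time stands still between calls to the robot, and variables do not carry over. Pictures are saved under pics/ and viewed, at most 10 in all, crops included, and the job is handed in when it is done.

```bash
ls; mkdir -p pics; cat > h.py <<'E'
import numpy as np, cv2
from station import bot
from scipy.spatial.transform import Rotation as R
def pose():
    s=bot.observe(); q=s['tool_rot']; T=np.eye(4); T[:3,:3]=R.from_quat([q[1],q[2],q[3],q[0]]).as_matrix(); T[:3,3]=s['tool_pos']; return T
def cam(name):
    T=pose(); c=bot.read_camera(name)
    c['M']=c['cam_to_world'] if 'cam_to_world' in c else T@np.array(c['T_tool_cam'])
    c['M']=np.array(c['M']); return c
def world(c,uv,z=None):
    """uv Nx2 -> world pts using depth (z=None)"""
    uv=np.atleast_2d(np.array(uv,float)); K=np.array(c['K']); d=np.array(c['dist_coeffs'])
    n=cv2.undistortPoints(uv.reshape(-1,1,2),K,d).reshape(-1,2)
    if z is None:
        ij=np.rint(uv).astype(int); zz=c['z_map'][ij[:,1].clip(0,479),ij[:,0].clip(0,639)]
    ray=np.c_[n[:,0],-n[:,1],-np.ones(len(n))]
    M=c['M']
    if z is None: P=ray*zz[:,None]; return P@M[:3,:3].T+M[:3,3]
    rw=ray@M[:3,:3].T; t=(z-M[2,3])/rw[:,2]; return M[:3,3]+rw*t[:,None]
def proj(c,P):
    P=np.atleast_2d(P); M=np.linalg.inv(c['M']); Q=P@M[:3,:3].T+M[:3,3]; Q=Q*[1,-1,-1]
    return cv2.projectPoints(Q.reshape(-1,1,3),np.zeros(3),np.zeros(3),np.array(c['K']),np.array(c['dist_coeffs']))[0].reshape(-1,2)
def save(c,n): cv2.imwrite('pics/'+n+'.png',cv2.cvtColor(c['pixels'],cv2.COLOR_RGB2BGR))
E
python3 - <<'E'
from h import *
np.set_printoptions(precision=3,suppress=True)
for n in ['top','side']:
    c=cam(n); save(c,n+'0'); print(n,c['M'][:3].tolist())
    for q in ['front','easel','yard','toolblock','stylus','brush','lightbox','truck','boxcar','orangecar','tank','hut','glue','driver']:
        b=bot.boxes_of(q,n)
        print(q,[(round(x['p'],2),np.rint(x['bbox']).astype(int).tolist()) for x in b[:5]])
    for q in ['slot_floor','toolblock_hole0','toolblock_hole1','button_top','front_brick','stylus','yard','easel','front']:
        b=bot.spot_point(q,n)
        print(q,[(round(x['p'],2),np.round(x['xy'],1).tolist(),world(c,x['xy'])[0].round(4).tolist()) for x in b[:5]])
print(bot.observe())
E
```

```text
pics
top [[0.006480647133646579, 0.9984507975041867, -0.05526306339665319, 0.45165537144377454], [-0.9996764311043134, 0.007828172555435076, 0.024202330651929768, 0.01978953843679531], [0.02459744513709028, 0.05508833522349068, 0.9981784615062739, 1.2018576009747368]]
front [(0.96, [250, 136, 288, 184]), (0.87, [338, 223, 383, 253]), (0.82, [432, 262, 505, 341]), (0.82, [163, 327, 234, 399]), (0.58, [335, 295, 378, 348])]
easel [(0.58, [339, 214, 383, 261])]
yard [(0.96, [130, 172, 182, 238])]
toolblock [(0.61, [435, 214, 487, 237])]
stylus []
brush [(0.44, [450, 221, 460, 229])]
lightbox [(0.72, [256, 204, 290, 245]), (0.35, [144, 176, 159, 203])]
truck [(0.5, [145, 176, 162, 203])]
boxcar [(0.6, [184, 284, 235, 308]), (0.51, [253, 205, 294, 247])]
orangecar [(0.92, [384, 141, 424, 162])]
tank [(0.53, [321, 130, 343, 153]), (0.34, [144, 175, 163, 202])]
hut [(0.87, [194, 127, 223, 158])]
glue [(0.45, [301, 272, 316, 287])]
driver [(0.6, [434, 216, 485, 238]), (0.56, [407, 261, 419, 322])]
slot_floor [(0.43, [208.1, 292.6], [0.3969, 0.244, 0.0361]), (0.22, [307.1, 278.3], [0.4326, 0.
[... 2735 characters left out ...]
0, 179.9], [0.2969, -0.36, 0.0005]), (0.91, [432.1, 355.8], [0.296, 0.3012, -0.0022]), (0.85, [201.7, 277.4], [0.7829, 0.1089, 0.0099]), (0.65, [421.4, 226.1], [0.2836, -0.1152, 0.0123]), (0.63, [311.4, 220.8], [0.553, -0.0825, 0.0399])]
{'time_s': 2.4, 'q': array([-1.324,  0.264,  1.604, -0.   ,  1.274, -0.037]), 'qvel': array([-0.001,  0.   ,  0.002,  0.   ,  0.001, -0.   ]), 'joint_torque': array([  0.001, -50.204, -35.725,   0.073,   0.019,  -0.   ]), 'tool_pos': array([ 0.189, -0.648,  0.199]), 'tool_rot': array([ 0.   ,  0.99 ,  0.141, -0.   ]), 'ft_force': array([ 0.481, -1.539,  0.033]), 'ft_torque': array([-0.028, -0.021, -0.002]), 'grasp_force': 0.0, 'opening': 0.08797069718282377}
```

View pics/top0.png

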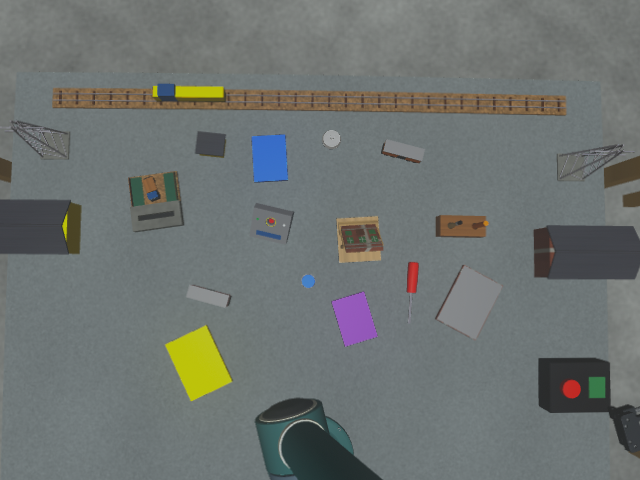

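View pics/side0.png

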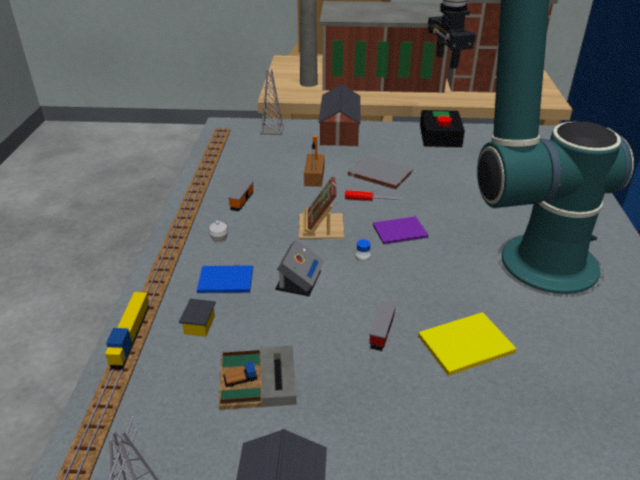

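The top picture shows the front on its easel at about (360,238), the yard at (155,205), the light box at (271,223) and the tool block at (462,226). The side picture agrees: the front's top leans towards the robot (-x) with the brick side to +x, and the yard lies on the strip's +x side. Next come move-planning helpers and a close look.

```bash
cat >> h.py <<'E'
def ori(psi,th=0):
    p,t=np.radians([psi,th]); u=np.array([np.cos(p),np.sin(p),0]); e=np.array([0,0,1.])
    y=np.cos(t)*u+np.sin(t)*e; z=np.sin(t)*u-np.cos(t)*e; return np.c_[np.cross(y,z),y,z]
def go(pos,Rt,n=10,T=None):
    """print the row which, repeated n times, leads from pose T to the target"""
    T=pose() if T is None else T
    D=T[:3,:3].T@(np.array(pos)-T[:3,3]); W=R.from_matrix(T[:3,:3].T@Rt).as_rotvec()/n
    Rr=R.from_rotvec(W).as_matrix(); S=sum(np.linalg.matrix_power(Rr,k) for k in range(n))
    d=np.linalg.solve(S,D)*1000; print(n,'x d',d.round(1),'w',np.degrees(W).round(2),'|d|',np.linalg.norm(d).round(1))
    G=np.eye(4); G[:3,:3]=Rt; G[:3,3]=pos; return G
E
python3 - <<'E'
from h import *
c=bot.read_camera('wrist'); print(np.array(c['T_tool_cam']).round(4).tolist(), c['K'])
go([0.50,-0.30,0.33],ori(0))
E
```

```text
[[-0.0004, 0.9548, 0.2974, 0.0775], [1.0, 0.0004, 0.0001, 0.0014], [0.0, 0.2974, -0.9548, -0.185], [0.0, 0.0, 0.0, 1.0]] [[403.15347184   0.         314.99058681]
 [  0.         403.15347184 243.02411276]
 [  0.           0.           1.        ]]
10 x d [ 50.    1.1 -13.1] w [ 0.   -0.   -7.37] |d| 51.7
```

```bash
python3 -m inch '[{"dx":50,"dy":1,"dz":-8,"wz":-7.4},{"dx":50,"dy":1,"dz":-8,"wz":-7.4},{"dx":50,"dy":1,"dz":-8,"wz":-7.4},{"dx":50,"dy":1,"dz":-8,"wz":-7.4},{"dx":50,"dy":1,"dz":-8,"wz":-7.4},{"dx":50,"dy":1,"dz":-8,"wz":-7.4},{"dx":50,"dy":1,"dz":-8,"wz":-7.4},{"dx":50,"dy":1,"dz":-8,"wz":-7.4},{"dx":50,"dy":1,"dz":-8,"wz":-7.4},{"dx":50,"dy":1,"dz":-8,"wz":-7.4}]'
python3 -m inch '[{"dx":0},{"dx":0}]'
python3 - <<'E'
from h import *
np.set_printoptions(precision=4,suppress=True)
s=bot.observe();print(s['time_s'],s['q']); print(pose())
c=cam('wrist'); save(c,'w1')
for q in ['front','easel','toolblock','stylus','brush']:
    print(q,[(round(x['p'],2),np.rint(x['bbox']).astype(int).tolist()) for x in bot.boxes_of(q,'wrist')[:5]])
for q in ['toolblock_hole0','toolblock_hole1','front_brick','stylus','brush','easel','front']:
    print(q,[(round(x['p'],2),np.round(x['xy'],1).tolist(),world(c,x['xy'])[0].round(4).tolist()) for x in bot.spot_point(q,'wrist')[:5]])
E
```

```text
2.45 [-1.3239  0.2639  1.604   0.      1.2737 -0.0369]
[[ 0.96   0.28   0.     0.189]
 [ 0.28  -0.96   0.    -0.648]
 [ 0.     0.    -1.     0.199]
 [ 0.     0.     0.     1.   ]]
front [(0.83, [48, 0, 90, 18])]
easel []
toolblock []
stylus []
brush []
toolblock_hole0 []
toolblock_hole1 []
front_brick []
stylus []
brush []
easel []
front []schema error: expected keys dx, dy, dz, wx, wy, wz
schema error: expected keys dx, dy, dz, wx, wy, wz
```

View pics/w1.png

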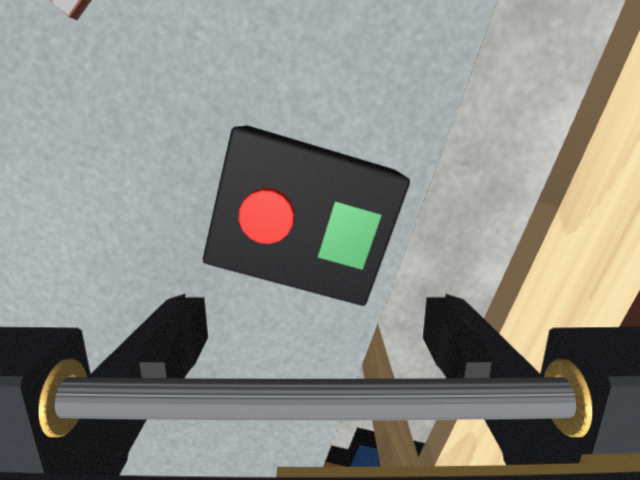

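The picture shows only the red/green box beside the start pose. The fingers hide everything below row 300, so targets need to sit towards the tool's +x. All six keys are needed in each row.

```bash
python3 - <<'E'
from h import *
G=go([0.53,-0.43,0.26],ori(0),8)
go([0.53,-0.20,0.30],ori(0),5,G)
E
```

```text
8 x d [52.1 14.9 -7.6] w [ 0.    0.   -9.22] |d| 54.7
5 x d [46.  0. -8.] w [0. 0. 0.] |d| 46.7
```

```bash
cat > look.py <<'E'
import sys
from h import *
np.set_printoptions(precision=4,suppress=True)
def look(name,boxes,pts,camera='wrist'):
    s=bot.observe();print(s['time_s'],s['q'],pose().round(4).tolist())
    c=cam(camera); save(c,name); np.savez('pics/'+name,**{k:np.array(c[k]) for k in('pixels','z_map','K','dist_coeffs','M')})
    for q in boxes: print(q,[(round(x['p'],2),np.rint(x['bbox']).astype(int).tolist()) for x in bot.boxes_of(q,camera)[:5]])
    for q in pts: print(q,[(round(x['p'],2),np.round(x['xy'],1).tolist(),world(c,x['xy'])[0].round(4).tolist()) for x in bot.spot_point(q,camera)[:5]])
    return c
E
python3 -m inch '[{"dx":52,"dy":15,"dz":-8,"wx":0,"wy":0,"wz":-9.2},{"dx":52,"dy":15,"dz":-8,"wx":0,"wy":0,"wz":-9.2},{"dx":52,"dy":15,"dz":-8,"wx":0,"wy":0,"wz":-9.2},{"dx":52,"dy":15,"dz":-8,"wx":0,"wy":0,"wz":-9.2},{"dx":52,"dy":15,"dz":-8,"wx":0,"wy":0,"wz":-9.2},{"dx":52,"dy":15,"dz":-8,"wx":0,"wy":0,"wz":-9.2},{"dx":52,"dy":15,"dz":-8,"wx":0,"wy":0,"wz":-9.2},{"dx":52,"dy":15,"dz":-8,"wx":0,"wy":0,"wz":-9.2},{"dx":0,"dy":0,"dz":0,"wx":0,"wy":0,"wz":0},{"dx":0,"dy":0,"dz":0,"wx":0,"wy":0,"wz":0}]'
python3 - <<'E'
from look import *
look('w2',['toolblock','stylus','brush'],['toolblock_hole0','toolblock_hole1','stylus','brush','toolblock'])
E
python3 -m inch '[{"dx":46,"dy":0,"dz":-8,"wx":0,"wy":0,"wz":0},{"dx":46,"dy":0,"dz":-8,"wx":0,"wy":0,"wz":0},{"dx":46,"dy":0,"dz":-8,"wx":0,"wy":0,"wz":0},{"dx":46,"dy":0,"dz":-8,"wx":0,"wy":0,"wz":0},{"dx":46,"dy":0,"dz":-8,"wx":0,"wy":0,"wz":0},{"dx":0,"dy":0,"dz":0,"wx":0,"wy":0,"wz":0},{"dx":0,"dy":0,"dz":0,"wx":0,"wy":0,"wz":0}]'
python3 - <<'E'
from look import *
c=look('w3',['front','easel'],['front','front_brick','easel'])
a=cv2.imread('pics/w2.png')[:330]; b=cv2.imread('pics/w3.png')[:330]
cv2.imwrite('pics/w23.png',cv2.resize(np.vstack([a,b]),None,fx=.9,fy=.9))
E
```

```text
time_s: 4.35
tool_pos: [0.5303, -0.4319, 0.263]
tool_rot: [0.0, 0.708, 0.706, -0.0]
ft_force: [-0.3, -0.5, -0.2]
opening: 0.0882
grasp_force: 0.0
4.35 [-0.7194  0.2505  1.504  -0.0008  1.3868 -0.7164] [[0.0029, 1.0, -0.0003, 0.5303], [1.0, -0.0029, -0.0008, -0.4319], [-0.0008, -0.0003, -1.0, 0.263], [0.0, 0.0, 0.0, 1.0]]
toolblock [(0.92, [325, 69, 380, 192])]
stylus [(0.56, [340, 155, 361, 179])]
brush [(0.62, [342, 86, 364, 106])]
toolblock_hole0 [(0.88, [348.4, 162.9], [0.5601, -0.3937, 0.0941]), (0.7, [348.9, 94.3], [0.5609, -0.3365, 0.0753])]
toolblock_hole1 [(0.88, [348.4, 162.9], [0.5601, -0.3937, 0.0941]), (0.7, [348.9, 94.3], [0.5609, -0.3365, 0.0753])]
stylus [(0.52, [344.6, 158.9], [0.5592, -0.3936, 0.0599])]
brush [(0.71, [344.2, 101.1], [0.5594, -0.3407, 0.0383]), (0.27, [345.9, 97.0], [0.5594, -0.338, 0.0593])]
toolblock [(0.67, [349.9, 128.2], [0.5651, -0.3659, 0.0416]), (0.59, [347.9, 162.5], [0.5599, -0.3937, 0.0911])]
time_s: 5.68
tool_pos: [0.531, -0.2021, 0.3031]
tool_rot: [0.0, 0.708, 0.706, -0.0]
ft_force: [0.0, -0.5, 0.7]
opening: 0.0883
grasp_force: 0.0
5.675 [-0.407   0.0137  1.6976 -0.0007  1.4297 -0.4048] [[0.0021, 1.0, 0.0003, 0.531], [1.0, -0.0021, -0.0009, -0.2021], [-0.0009, 0.0003, -1.0, 0.3031], [0.0, 0.0, 0.0, 1.0]]
front [(0.96, [80, 49, 206, 155]), (0.79, [276, 60, 349, 156]), (0.6, [136, 266, 266, 377])]
easel [(0.87, [265, 60, 365, 164])]
front [(0.83, [146.4, 299.2], [0.3056, -0.3572, -0.0014]), (0.73, [102.4, 118.4], [0.2873, -0.1251, 0.0084])]
front_brick [(0.82, [147.3, 102.0], [0.3431, -0.108, 0.0117]), (0.71, [202.8, 320.8], [0.488, -0.2021, 0.3471]), (0.61, [318.6, 105.8], [0.5356, -0.115, 0.0712])]
easel []
```

View pics/w23.png

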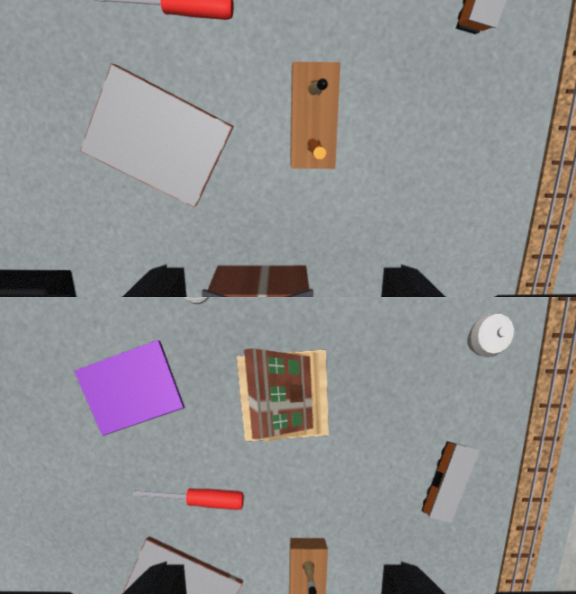

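The upper half shows the tool block with the black-tipped brush at about (355,95) and the orange stylus at (355,170) in picture w2. The lower half shows the front leaning on the easel at about (315,108) in w3. I'll fit its plane and rectangle from the depth map.

```bash
cat >> h.py <<'E'
def load(n):
    d=np.load('pics/'+n+'.npz'); return {k:d[k] for k in d}
def cloud(c,l,t,r,b):
    v,u=np.mgrid[t:b,l:r]; uv=np.c_[u.ravel(),v.ravel()]; P=world(c,uv); ok=c['z_map'][uv[:,1],uv[:,0]]>0.05
    return uv[ok],P[ok]
E
python3 - <<'E'
from h import *
np.set_printoptions(precision=4,suppress=True)
c=load('w2'); uv,P=cloud(c,300,50,400,215)
tb=P[(abs(P[:,2]-.042)<.003)]
print('tab z',np.median(P[abs(P[:,2])<.01][:,2]),'block top z',np.median(tb[:,2]),cv2.minAreaRect(tb[:,:2].astype(np.float32)))
for n,z in(('stylus',.111),('brush',.124)):
    s=P[abs(P[:,2]-z)<.006]; print(n,len(s),(s.min(0)+s.max(0))/2, np.ptp(s,axis=0), s[:,2].max())
c=load('w3'); uv,P=cloud(c,255,40,375,175)
# plate: ransac plane
rng=np.random.default_rng(0);best=0
Q=P[P[:,2]>.03]
for _ in range(500):
    a=Q[rng.choice(len(Q),3,False)]; n=np.cross(a[1]-a[0],a[2]-a[0]); 
    if np.linalg.norm(n)<1e-6: continue
    n/=np.linalg.norm(n); m=abs((Q-a[0])@n)<.002
    if m.sum()>best: best=m.sum(); M=m
I=Q[M]
for _ in range(3):
    o=I.mean(0); n=np.linalg.svd(I-o,full_matrices=False)[2][2]; n*=np.sign(n[2]); I=P[(abs((P-o)@n)<.003)&(P[:,2]>.02)]
print('plane n',n,'tilt of face from vertical',np.degrees(np.arcsin(n[2])),'psi',np.degrees(np.arctan2(n[1],n[0])),len(I))
zp=np.array([0,0,1])-n*n[2]; zp/=np.linalg.norm(zp); yp=np.cross(zp,n)
uvp=np.c_[(I-o)@yp,(I-o)@zp].astype(np.float32)
r=cv2.minAreaRect(uvp); print(r, uvp.min(0),uvp.max(0))
ctr=o+yp*r[0][0]+zp*r[0][1]; print('brick centre',ctr,'top edge brick', (I@zp).max()-ctr@zp, 'yp',yp,'zp',zp)
e=P[(P[:,2]>.0)]; b=P[(abs(P[:,2]-.012)<.008)]; print('easel base',cv2.minAreaRect(P[(P[:,2]>.006)][:,:2].astype(np.float32)))
E
```

```text
tab z -0.0006047997415342121 block top z 0.0413771963938514 ((0.5643666982650757, -0.3678607940673828), (0.11209835112094879, 0.05049328878521919), 89.24563598632812)
stylus 245 [ 0.5637 -0.3684  0.1111] [0.0115 0.0709 0.0114] 0.116772132328197
brush 41 [ 0.5644 -0.3374  0.1212] [0.0047 0.0051 0.0062] 0.1242591236888117
plane n [0.8483 0.0561 0.5265] tilt of face from vertical 31.770154613062335 psi 3.7812583404454663 6096
((-0.002846628427505493, -0.007899835705757141), (0.09547116607427597, 0.12130414694547653), 0.3697829842567444) [-0.0502 -0.0686] [0.0453 0.0528]
brick centre [ 0.5367 -0.1183  0.0717] top edge brick 0.06068976254923655 yp [-0.0659  0.9978  0.    ] zp [-0.5254 -0.0347  0.8502]
easel base ((0.5320581197738647, -0.11863081157207489), (0.10871490836143494, 0.10344354063272476), 3.9768707752227783)
```

```bash

python3 -m inch '[{"dx":46,"dy":0,"dz":0,"wx":0,"wy":0,"wz":0},{"dx":46,"dy":0,"dz":0,"wx":0,"wy":0,"wz":0},{"dx":46,"dy":0,"dz":0,"wx":0,"wy":0,"wz":0},{"dx":46,"dy":0,"dz":0,"wx":0,"wy":0,"wz":0},{"dx":46,"dy":0,"dz":0,"wx":0,"wy":0,"wz":0},{"dx":0,"dy":0,"dz":0,"wx":0,"wy":0,"wz":0},{"dx":0,"dy":0,"dz":0,"wx":0,"wy":0,"wz":0}]'
python3 - <<'E'
from look import *
look('w4',['lightbox'],['button_top','lightbox'])
E
python3 -m inch '[{"dx":52,"dy":0,"dz":0,"wx":0,"wy":0,"wz":0},{"dx":52,"dy":0,"dz":0,"wx":0,"wy":0,"wz":0},{"dx":52,"dy":0,"dz":0,"wx":0,"wy":0,"wz":0},{"dx":52,"dy":0,"dz":0,"wx":0,"wy":0,"wz":0},{"dx":52,"dy":0,"dz":0,"wx":0,"wy":0,"wz":0},{"dx":0,"dy":0,"dz":0,"wx":0,"wy":0,"wz":0},{"dx":0,"dy":0,"dz":0,"wx":0,"wy":0,"wz":0}]'
python3 - <<'E'
from look import *
c=look('w5',['yard','truck'],['slot_floor','yard','truck'])
a=cv2.imread('pics/w4.png')[:330]; b=cv2.imread('pics/w5.png')[:330]
cv2.imwrite('pics/w45.png',cv2.resize(np.vstack([a,b]),None,fx=.9,fy=.9))
E
```

```text
time_s: 6.85
tool_pos: [0.5316, 0.0278, 0.3029]
tool_rot: [0.0, 0.708, 0.706, -0.0]
ft_force: [0.4, -0.3, 0.3]
opening: 0.088
grasp_force: 0.0
6.85 [ 0.0059 -0.0559  1.7663 -0.0008  1.4315  0.0083] [[0.0023, 1.0, -0.0002, 0.5316], [1.0, -0.0023, -0.0007, 0.0278], [-0.0007, -0.0002, -1.0, 0.3029], [0.0, 0.0, 0.0, 1.0]]
lightbox [(0.84, [301, 78, 395, 178])]
button_top [(0.42, [351.0, 126.9], [0.5696, 0.0944, 0.0561])]
lightbox [(0.7, [347.5, 128.1], [0.5661, 0.0932, 0.0556])]
time_s: 7.92
tool_pos: [0.5324, 0.2874, 0.3027]
tool_rot: [0.0, 0.708, 0.706, -0.001]
ft_force: [-0.1, -0.1, 0.2]
opening: 0.0882
grasp_force: 0.0
7.925 [ 0.4543  0.0865  1.6222 -0.0008  1.4338  0.4573] [[0.0029, 1.0, -0.0004, 0.5324], [1.0, -0.0029, -0.001, 0.2874], [-0.001, -0.0004, -1.0, 0.3027], [0.0, 0.0, 0.0, 1.0]]
yard [(0.67, [326, 34, 456, 166])]
truck [(0.64, [392, 74, 448, 116])]
slot_floor [(0.77, [360.2, 103.2], [0.5844, 0.3788, 0.0074])]
yard [(0.67, [359.5, 107.4], [0.5838, 0.3743, 0.0067]), (0.61, [481.9, 408.1], [0.5655, 0.3102, 0.4242]), (0.21, [421.4, 95.2], [0.6486, 0.3865, 0.0261])]
truck [(0.64, [420.7, 93.7], [0.6482, 0.3882, 0.0239]), (0.53, [340.8, 324.8], [0.5635, 0.1251, 0.0549]), (0.2, [338.2, 459.4], [0.5656, -0.1134, 0.0242])]
```

View pics/w45.png

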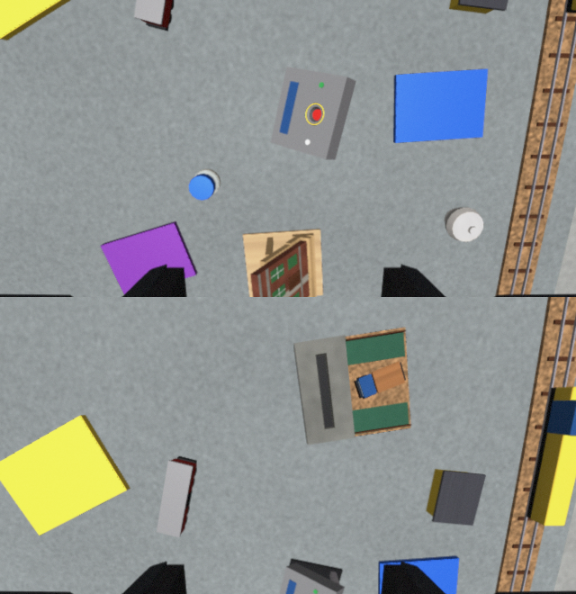

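The upper half shows the light box with the red button in its yellow ring at about (350,127) in w4, its high edge on the +x side. The lower half shows the yard with its slot at about (361,104) in w5 and the truck to the +x side. I'll fit both from depth.

```bash
python3 - <<'E'
from h import *
np.set_printoptions(precision=4,suppress=True)
c=load('w5'); uv,P=cloud(c,310,20,480,185)
print('table',np.median(P[abs(P[:,2])<.008][:,2]))
st=P[(abs(P[:,2]-.0235)<.002)&(P[:,0]<.635)]
hsv=cv2.cvtColor(c['pixels'],cv2.COLOR_RGB2HSV); H=hsv[uv[:,1],uv[:,0]]
r=cv2.minAreaRect(st[:,:2].astype(np.float32)); print('strip z',np.median(st[:,2]),r)
# slot: points lower than 20 mm well within strip
a=np.radians(r[2]); 
ctr=np.array(r[0]); d=P[:,:2]-ctr
ax=np.array([np.cos(a),np.sin(a)]); ay=np.array([-ax[1],ax[0]])
m=(P[:,2]<.018)&(abs(d@ax)<r[1][0]/2-.012)&(abs(d@ay)<r[1][1]/2-.012)
print('slot depth pts',m.sum(),cv2.minAreaRect(P[m][:,:2].astype(np.float32)),np.median(P[m][:,2]))
dark=(H[:,2]<70)&(abs(d@ax)<r[1][0]/2-.008)&(abs(d@ay)<r[1][1]/2-.008)
Z=world(c,uv[dark].astype(float),z=.024); print('slot dark @mouth',dark.sum(),cv2.minAreaRect(Z[:,:2].astype(np.float32)))
al=P[(P[:,2]>.006)]; print('whole yard',cv2.minAreaRect(al[:,:2].astype(np.float32)))
c=load('w4'); uv,P=cloud(c,295,65,400,185); 
Q=P[P[:,2]>.02]; rng=np.random.default_rng(0);best=0
for _ in range(500):
    s=Q[rng.choice(len(Q),3,False)]; n=np.cross(s[1]-s[0],s[2]-s[0])
    if np.linalg.norm(n)<1e-6: continue
    n/=np.linalg.norm(n); m=abs((Q-s[0])@n)<.002
    if m.sum()>best: best=m.sum(); M=m
I=Q[M]
for _ in range(3):
    o=I.mean(0); n=np.linalg.svd(I-o,full_matrices=False)[2][2]; n*=np.sign(n[2]); I=Q[(abs((Q-o)@n)<.0025)]
print('lightbox n',n,'tilt',np.degrees(np.arccos(n[2])),'az',np.degrees(np.arctan2(n[1],n[0])),I[:,2].max())
zp=np.array([0,0,1])-n*n[2]; zp/=np.linalg.norm(zp); yp=np.cross(zp,n)
rr=cv2.minAreaRect(np.c_[(I-o)@yp,(I-o)@zp].astype(np.float32)); print('face rect',rr,'centre',o+yp*rr[0][0]+zp*rr[0][1])
H=cv2.cvtColor(c['pixels'],cv2.COLOR_RGB2HSV)[uv[:,1],uv[:,0]].astype(int)
def onplane(p,off):
    n0=cv2.undistortPoints(p.reshape(-1,1,2).astype(float),c['K'],c['dist_coeffs']).reshape(-1,2)
    w=np.c_[n0[:,0],-n0[:,1],-np.ones(len(n0))]@c['M'][:3,:3].T; C=c['M'][:3,3]
    return C+w*(((o+n*off-C)@n)/(w@n))[:,None]
for nm,mk,off in(('yellow',(abs(H[:,0]-27)<8)&(H[:,1]>120),0),('red',((H[:,0]<8)|(H[:,0]>172))&(H[:,1]>120),-.006)):
    X=onplane(uv[mk],off); k=np.c_[(X-o)@yp,(X-o)@zp].astype(np.float32); e=cv2.minEnclosingCircle(k); print(nm,mk.sum(),e,o+yp*e[0][0]+zp*e[0][1]+n*off)
E
```

```text
table -0.0006231117996897961
strip z 0.02327768007835565 ((0.5972621440887451, 0.378301203250885), (0.08797314763069153, 0.12065482139587402), 8.405961990356445)
slot depth pts 1943 ((0.603813648223877, 0.37924128770828247), (0.0507865808904171, 0.0964939147233963), 8.28905200958252) 0.010413195506284278
slot dark @mouth 884 ((0.6031441688537598, 0.3795584440231323), (0.05021125450730324, 0.08494414389133453), 8.418014526367188)
whole yard ((0.6209951639175415, 0.381896436214447), (0.13590911030769348, 0.12068962305784225), 8.544705390930176)
lightbox n [-0.5555  0.1294  0.8214] tilt 34.77859624155618 az 166.88722965389346 0.08031202106805818
face rect ((0.0013993307948112488, -0.002594511955976486), (0.09034229069948196, 0.08164411783218384), 0.5286492705345154) centre [0.5573 0.0969 0.0551]
yellow 76 ((0.0010543852113187313, 0.009664197452366352), 0.012133960612118244) [0.5672 0.0949 0.0621]
red 105 ((0.004357608966529369, 0.01005724910646677), 0.004286570008844137) [0.5701 0.0908 0.0574]
```

```bash
python3 - <<'E'
from h import *
np.set_printoptions(precision=4,suppress=True)
c=load('w5'); uv,P=cloud(c,330,30,400,180)
V=c['pixels'][uv[:,1],uv[:,0]].max(1)
a=np.radians(8.5); ax=np.array([np.cos(a),np.sin(a)]); ay=np.array([-ax[1],ax[0]])
W=world(c,uv.astype(float),z=.024)[:,:2]-[.5839,.3764]
m=(abs(W@ax)<.011)&(abs(W@ay)<.05)&(V<75)
Z=(W[m]+[.5839,.3764]).astype(np.float32); print(m.sum(),cv2.minAreaRect(Z),Z.mean(0))
st=P[(abs(P[:,2]-.0235)<.003)]; s=(st[:,:2]-[.5839,.3764]); k=(abs(s@ax)<.035)&(abs(s@ay)<.07); print('strip',cv2.minAreaRect(st[k][:,:2].astype(np.float32)),(s[k]@ax).min(),(s[k]@ax).max(),(s[k]@ay).min(),(s[k]@ay).max())
psi,th=3.9,32
Rg=ori(psi,th); n=Rg[:,1]; zp=-Rg[:,2]
C=np.array([.5365,-.1183,.0720])-.005*n
g=C+zp*.0125; print('grasp TCP',g)
G=go(g+zp*.09,Rg,9); go(g+zp*.09,Rg,1,G)
E
```

```text
858 ((0.5837178230285645, 0.37650254368782043), (0.011775795370340347, 0.08560304343700409), 8.599863052368164) [0.5837 0.3775]
strip ((0.585985004901886, 0.376620352268219), (0.06494556367397308, 0.1206386461853981), 8.459334373474121) -0.03040230433620465 0.03460692305297256 -0.06041425883704455 0.06021198258017078
grasp TCP [ 0.5257 -0.119   0.08  ]
9 x d [-45.4 -11.2  14.1] w [-3.55  0.13 -0.45] |d| 48.9
1 x d [0. 0. 0.] w [0. 0. 0.] |d| 0.0
```

```bash

python3 -m inch '[{"dx":-45.4,"dy":-11.2,"dz":14.1,"wx":-3.55,"wy":0.13,"wz":-0.45},{"dx":-45.4,"dy":-11.2,"dz":14.1,"wx":-3.55,"wy":0.13,"wz":-0.45},{"dx":-45.4,"dy":-11.2,"dz":14.1,"wx":-3.55,"wy":0.13,"wz":-0.45},{"dx":-45.4,"dy":-11.2,"dz":14.1,"wx":-3.55,"wy":0.13,"wz":-0.45},{"dx":-45.4,"dy":-11.2,"dz":14.1,"wx":-3.55,"wy":0.13,"wz":-0.45},{"dx":-45.4,"dy":-11.2,"dz":14.1,"wx":-3.55,"wy":0.13,"wz":-0.45},{"dx":-45.4,"dy":-11.2,"dz":14.1,"wx":-3.55,"wy":0.13,"wz":-0.45},{"dx":-45.4,"dy":-11.2,"dz":14.1,"wx":-3.55,"wy":0.13,"wz":-0.45},{"dx":-45.4,"dy":-11.2,"dz":14.1,"wx":-3.55,"wy":0.13,"wz":-0.45},{"dx":0,"dy":0,"dz":0,"wx":0,"wy":0,"wz":0}]' 0.1
python3 -m inch '[{"dx":0,"dy":0,"dz":0,"wx":0,"wy":0,"wz":0}]'
python3 - <<'E'
from look import *
look('w6',[],[])
Rg=ori(3.9,32); zp=-Rg[:,2]; g=np.array([.5257,-.119,.08]); go(g+.09*zp,Rg,1); go(g,Rg,4)
E
```

```text
time_s: 9.48
tool_pos: [0.4763, -0.1188, 0.1552]
tool_rot: [0.184, 0.66, 0.701, 0.198]
ft_force: [0.1, -0.4, 0.2]
opening: 0.0394
grasp_force: 0.0
time_s: 9.6
tool_pos: [0.4788, -0.1158, 0.1579]
tool_rot: [0.185, 0.657, 0.703, 0.199]
ft_force: [-0.3, -0.5, -0.1]
opening: 0.0395
grasp_force: 0.0
9.6 [-0.5152 -0.4115  2.4162  0.4567  0.7178 -0.8665] [[-0.0687, 0.8504, 0.5217, 0.4788], [0.9976, 0.0573, 0.038, -0.1158], [0.0024, 0.523, -0.8523, 0.1579], [0.0, 0.0, 0.0, 1.0]]
1 x d [-7.  -2.6  0.8] w [-0.42 -0.17  0.09] |d| 7.5
4 x d [-1.8 -0.5 22.7] w [-0.11 -0.04  0.02] |d| 22.8
```

View pics/w6.png

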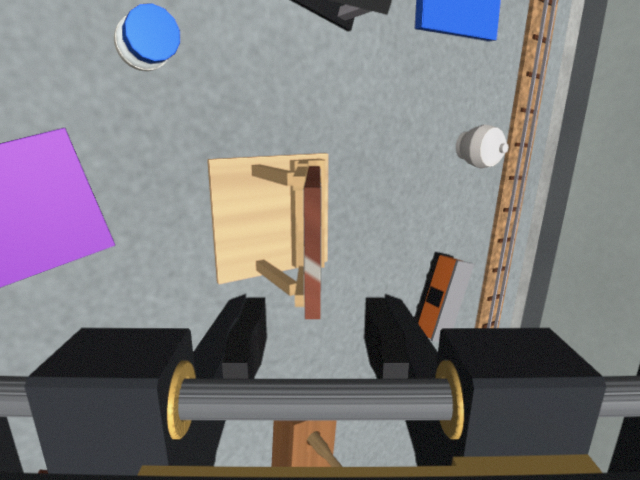

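The picture shows the front edge-on at columns 305–320, centred between the open fingers, with the easel rails on either side. I'll go down along the plate.

```bash

python3 -m inch '[{"dx":-7,"dy":-2.6,"dz":0.8,"wx":-0.4,"wy":-0.2,"wz":0.1},{"dx":0,"dy":0,"dz":20,"wx":0,"wy":0,"wz":0},{"dx":0,"dy":0,"dz":20,"wx":0,"wy":0,"wz":0},{"dx":0,"dy":0,"dz":20,"wx":0,"wy":0,"wz":0},{"dx":0,"dy":0,"dz":20,"wx":0,"wy":0,"wz":0},{"dx":0,"dy":0,"dz":0,"wx":0,"wy":0,"wz":0},{"dx":0,"dy":0,"dz":0,"wx":0,"wy":0,"wz":0}]'
python3 - <<'E'
from h import *
Rg=ori(3.9,32); go([.5257,-.119,.08],Rg,1)
E
```

```text
time_s: 10.52
tool_pos: [0.5202, -0.119, 0.0881]
tool_rot: [0.188, 0.656, 0.703, 0.201]
ft_force: [-0.2, -0.3, 0.2]
opening: 0.0397
grasp_force: 0.0
1 x d [-0.4  0.4  9.7] w [-0.04 -0.02  0.06] |d| 9.8
```

Almost there; finish the descent, close, and check the grip.

```bash
Z='{"dx":0,"dy":0,"dz":0,"wx":0,"wy":0,"wz":0}'
python3 -m inch '[{"dx":0,"dy":0,"dz":9,"wx":0,"wy":0,"wz":0},{"dx":0,"dy":0,"dz":0,"wx":0,"wy":0,"wz":0}]'
python3 -m inch '[{"dx":0,"dy":0,"dz":0,"wx":0,"wy":0,"wz":0},{"dx":0,"dy":0,"dz":0,"wx":0,"wy":0,"wz":0},{"dx":0,"dy":0,"dz":0,"wx":0,"wy":0,"wz":0},{"dx":0,"dy":0,"dz":0,"wx":0,"wy":0,"wz":0},{"dx":0,"dy":0,"dz":0,"wx":0,"wy":0,"wz":0}]' 1 30
python3 -m inch '[{"dx":0,"dy":2,"dz":-6,"wx":0,"wy":0,"wz":0},{"dx":0,"dy":2,"dz":-15,"wx":0,"wy":0,"wz":0},{"dx":0,"dy":2,"dz":-25,"wx":0,"wy":0,"wz":0},{"dx":0,"dy":0,"dz":-25,"wx":0,"wy":0,"wz":0},{"dx":0,"dy":0,"dz":-25,"wx":0,"wy":0,"wz":0},{"dx":0,"dy":0,"dz":0,"wx":0,"wy":0,"wz":0}]'
python3 - <<'E'
from look import *
look('w7',['front'],['front_brick'])
slot=np.array([.5837,.3765,.006])
Ry=ori(8.5,0)
go([.5837,.3765,.32],Ry,10)
E
```

```text
time_s: 10.78
tool_pos: [0.5246, -0.1192, 0.0798]
tool_rot: [0.188, 0.656, 0.702, 0.201]
ft_force: [0.1, -0.2, 0.6]
opening: 0.04
grasp_force: 0.0
time_s: 11.4
tool_pos: [0.525, -0.1196, 0.0803]
tool_rot: [0.188, 0.656, 0.702, 0.201]
ft_force: [0.8, -0.2, 0.8]
opening: 0.0098
grasp_force: 30.0
time_s: 12.15
tool_pos: [0.4793, -0.1232, 0.1663]
tool_rot: [0.19, 0.656, 0.702, 0.201]
ft_force: [-0.0, 0.3, -1.9]
opening: 0.0094
grasp_force: 30.0
12.15 [-0.5355 -0.4197  2.4085  0.4654  0.7302 -0.8863] [[-0.0667, 0.8452, 0.5302, 0.4793], [0.9978, 0.0577, 0.0335, -0.1232], [-0.0023, 0.5313, -0.8472, 0.1663], [0.0, 0.0, 0.0, 1.0]]
front [(0.9, [28, 458, 120, 474]), (0.9, [406, 0, 492, 31]), (0.81, [2, 114, 110, 275]), (0.56, [301, 171, 332, 380]), (0.29, [272, 421, 329, 465])]
front_brick []
10 x d [ 48.4  19.9 -10.5] w [ 3.18  0.12 -0.45] |d| 53.4
```

```bash

python3 -m inch '[{"dx":48,"dy":20,"dz":-11,"wx":3.2,"wy":0.1,"wz":-0.45},{"dx":48,"dy":20,"dz":-11,"wx":3.2,"wy":0.1,"wz":-0.45},{"dx":48,"dy":20,"dz":-11,"wx":3.2,"wy":0.1,"wz":-0.45},{"dx":48,"dy":20,"dz":-11,"wx":3.2,"wy":0.1,"wz":-0.45},{"dx":48,"dy":20,"dz":-11,"wx":3.2,"wy":0.1,"wz":-0.45},{"dx":48,"dy":20,"dz":-11,"wx":3.2,"wy":0.1,"wz":-0.45},{"dx":48,"dy":20,"dz":-11,"wx":3.2,"wy":0.1,"wz":-0.45},{"dx":48,"dy":20,"dz":-11,"wx":3.2,"wy":0.1,"wz":-0.45},{"dx":48,"dy":20,"dz":-11,"wx":3.2,"wy":0.1,"wz":-0.45},{"dx":48,"dy":20,"dz":-11,"wx":3.2,"wy":0.1,"wz":-0.45}]'
python3 -m inch '[{"dx":0,"dy":0,"dz":0,"wx":0,"wy":0,"wz":0},{"dx":0,"dy":0,"dz":0,"wx":0,"wy":0,"wz":0}]'
python3 - <<'E'
from look import *
c=look('w8',[],[])
T=pose()
go([.5837,.3765,.32],ori(8.5),1)
for nm in('w7','w8'):
    c=load(nm); M=T if nm=='w8' else None
    uv,P=cloud(c,270,100,370,330)
    Tc=c['M']@np.linalg.inv(np.array(bot.read_camera('wrist')['T_tool_cam'])) 
    q=(P-Tc[:3,3])@Tc[:3,:3]
    m=(abs(q[:,1])<.012)&(q[:,2]<.09)&(q[:,2]>-.05)&(abs(q[:,0])<.06)
    q=q[m]; e=q[q[:,0]>.036]; t=q[(q[:,0]<.036)&(q[:,0]>.015)&(q[:,2]<-.02)]
    print(nm,len(q),len(e),len(t),'edge x',np.percentile(e[:,0],[50,95]) if len(e) else '', 'edge z range',np.percentile(e[:,2],[1,99]),'edge y',np.percentile(e[:,1],[2,50,98]),'top z',np.median(t[:,2]),'top y',np.percentile(t[:,1],[2,50,98]))
    k=np.polyfit(e[:,2],e[:,1],1); print('slope y/z',k, 'x/z',np.polyfit(e[:,2],e[:,0],1)[0],'top slope',np.polyfit(t[:,0],t[:,2],1))
E
```

```text
time_s: 13.55
tool_pos: [0.5835, 0.372, 0.322]
tool_rot: [0.001, 0.653, 0.758, -0.003]
ft_force: [0.7, 1.1, -1.5]
opening: 0.0097
grasp_force: 30.0
time_s: 13.8
tool_pos: [0.583, 0.3697, 0.3212]
tool_rot: [0.001, 0.653, 0.757, -0.003]
ft_force: [1.3, -0.5, -1.2]
opening: 0.0094
grasp_force: 30.0
13.8 [ 0.5315  0.2512  1.3994 -0.0045  1.4953  0.384 ] [[-0.1473, 0.9891, -0.0014, 0.583], [0.9891, 0.1473, -0.006, 0.3697], [-0.0058, -0.0023, -1.0, 0.3212], [0.0, 0.0, 0.0, 1.0]]
1 x d [7.4 2.  2.2] w [-0.07  0.3  -0.08] |d| 7.9
w7 4756 1603 1547 edge x [0.0439 0.0443] edge z range [-0.0467  0.0826] edge y [-0.0108  0.0003  0.0055] top z -0.04554868974343401 top y [-0.0045  0.0007  0.0056]
slope y/z [-0.03   -0.0004] x/z 0.031480658029564235 top slope [ 0.0016 -0.0456]
w8 4699 1558 1547 edge x [0.0439 0.0442] edge z range [-0.0467  0.066 ] edge y [-0.0045  0.0007  0.0057] top z -0.045444853709138464 top y [-0.0045  0.0007  0.0058]
slope y/z [0.0017 0.0006] x/z 0.03979400699454423 top slope [ 0.0052 -0.0455]
```

View pics/w8.png

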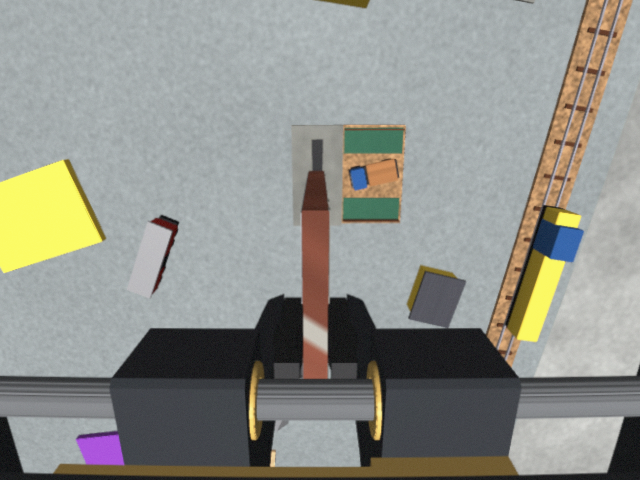

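The picture shows the front edge-on in the gripper (columns 302–328), with the slot's far end showing ahead of it at (317,155). In the tool frame its foot is about 69.5 mm past the TCP and offset +1.8 mm in x.

```bash

python3 -m inch '[{"dx":5.5,"dy":1.5,"dz":0,"wx":-0.1,"wy":0.3,"wz":-0.1},{"dx":0,"dy":0,"dz":40,"wx":0,"wy":0,"wz":0},{"dx":0,"dy":0,"dz":50,"wx":0,"wy":0,"wz":0},{"dx":0,"dy":0,"dz":50,"wx":0,"wy":0,"wz":0},{"dx":0,"dy":0,"dz":40,"wx":0,"wy":0,"wz":0},{"dx":0,"dy":0,"dz":20,"wx":0,"wy":0,"wz":0},{"dx":0,"dy":0,"dz":0,"wx":0,"wy":0,"wz":0},{"dx":0,"dy":0,"dz":0,"wx":0,"wy":0,"wz":0}]'
python3 - <<'E'
from look import *
go([.5834,.3746,.105],ori(8.5),1)
c=look('w9',[],[])
uv,P=cloud(c,250,20,400,330); T=pose()
st=P[(abs(P[:,2]-.0235)<.003)]; print('strip z',np.median(st[:,2]))
# slot's visible far end: dark pixels on the mouth plane, in slot frame
a=np.radians(8.5); ax=np.array([np.cos(a),np.sin(a)]); ay=np.array([-ax[1],ax[0]])
W=world(c,uv.astype(float),z=.024)[:,:2]-[.5837,.3765]
V=c['pixels'][uv[:,1],uv[:,0]].max(1)
q=(P-T[:3,3])@T[:3,:3]
m=(abs(W@ax)<.012)&((W@ay)>.0)&((W@ay)<.055)&(V<80)&(P[:,2]<.03)
print(m.sum(),'x',np.percentile(W[m]@ax,[2,50,98]),'y max',np.percentile(W[m]@ay,98))
e=q[(abs(q[:,1])<.012)&(q[:,0]>.038)&(q[:,0]<.048)&(q[:,2]>0)&(q[:,2]<.066)]; print('edge',np.median(e[:,0]),np.percentile(e[:,1],[2,98]),np.polyfit(e[:,2],e[:,1],1))
cv2.imwrite('pics/w9c.png',cv2.resize(cv2.imread('pics/w9.png')[40:340,200:460],None,fx=2,fy=2))
E
```

```text
time_s: 14.95
tool_pos: [0.586, 0.3764, 0.1267]
tool_rot: [0.001, 0.653, 0.758, 0.003]
ft_force: [0.6, 0.4, -1.1]
opening: 0.0091
grasp_force: 30.0
1 x d [-1.4 -3.  21.7] w [ 0.38 -0.16  0.01] |d| 21.9
14.95 [0.535  0.3476 1.6323 0.0002 1.1546 0.3864] [[-0.148, 0.989, 0.0061, 0.586], [0.989, 0.148, 0.0038, 0.3764], [0.0028, 0.0066, -1.0, 0.1267], [0.0, 0.0, 0.0, 1.0]]
strip z 0.023399273632717016
156 x [-0.005  -0.0028  0.0057] y max 0.04353544664626255
edge 0.04392787376943136 [-0.0046  0.0052] [0.0053 0.0002]
```

View pics/w9c.png

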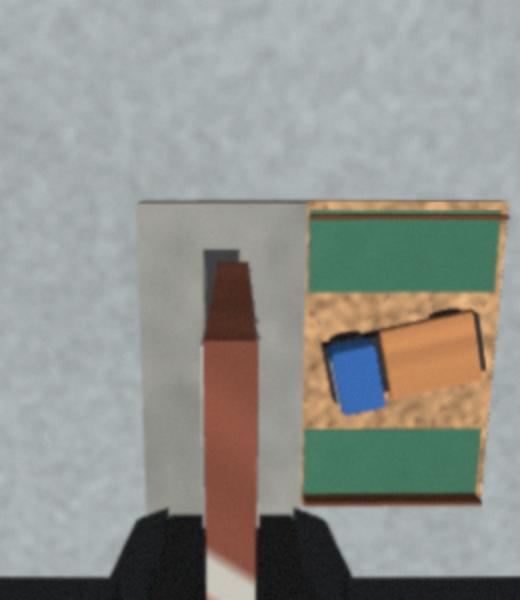

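The picture shows the front's foot about 3 mm to the right (+x) of the slot, which agrees with the computed correction. The truck is well clear.

```bash

python3 -m inch '[{"dx":-1.4,"dy":-3,"dz":10,"wx":0.4,"wy":-0.2,"wz":0},{"dx":0,"dy":0,"dz":10,"wx":0,"wy":0,"wz":0},{"dx":0,"dy":0,"dz":0,"wx":0,"wy":0,"wz":0},{"dx":0,"dy":0,"dz":0,"wx":0,"wy":0,"wz":0}]'
python3 - <<'E'
from look import *
go([.5834,.3746,.0955],ori(8.5),1)
c=look('w10',[],[])
uv,P=cloud(c,250,20,400,330); T=pose()
a=np.radians(8.5); ax=np.array([np.cos(a),np.sin(a)]); ay=np.array([-ax[1],ax[0]])
q=(P-T[:3,3])@T[:3,:3]
e=q[(abs(q[:,1])<.012)&(q[:,0]>.038)&(q[:,0]<.048)&(q[:,2]>0)&(q[:,2]<.066)]; print('edge',np.median(e[:,0]),np.percentile(e[:,1],[2,98]),np.polyfit(e[:,2],e[:,1],1))
b=T[:3,3]+T[:3,:3]@[.0018,.0006,.0695]; print('foot in slot frame',(b[:2]-[.5837,.3765])@ax,(b[:2]-[.5837,.3765])@ay,b[2]-.006)
E
```

```text
time_s: 15.5
tool_pos: [0.5817, 0.3737, 0.1037]
tool_rot: [-0.001, 0.653, 0.758, -0.003]
ft_force: [0.5, 1.0, -1.2]
opening: 0.0094
grasp_force: 30.0
1 x d [0.7 1.9 8.2] w [-0.26  0.14  0.02] |d| 8.5
15.5 [ 0.5353  0.3655  1.6528 -0.0006  1.1284  0.3868] [[-0.1481, 0.989, -0.0042, 0.5817], [0.989, 0.1481, -0.0031, 0.3737], [-0.0024, -0.0046, -1.0, 0.1037], [0.0, 0.0, 0.0, 1.0]]
edge 0.043969302349973226 [-0.0045  0.0053] [0.0046 0.0003]
foot in slot frame -0.001894995379924491 -0.0008094531576512319 0.028557026793287817
```

```bash

python3 -m inch '[{"dx":0,"dy":0,"dz":0,"wx":0,"wy":0,"wz":0},{"dx":0,"dy":0,"dz":0,"wx":0,"wy":0,"wz":0},{"dx":0,"dy":0,"dz":0,"wx":0,"wy":0,"wz":0}]'
python3 -m inch '[{"dx":0,"dy":0,"dz":0,"wx":0,"wy":0,"wz":0}]'
python3 -m inch '[{"dx":0,"dy":0,"dz":0,"wx":0,"wy":0,"wz":0}]'
python3 - <<'E'
from h import *
go([.5834,.3746,.0955],ori(8.5),1)
E
```

```text
time_s: 15.92
tool_pos: [0.5819, 0.3737, 0.1043]
tool_rot: [-0.0, 0.653, 0.758, -0.002]
ft_force: [-0.4, 0.3, -1.0]
opening: 0.0095
grasp_force: 30.0
time_s: 16.05
tool_pos: [0.5819, 0.3737, 0.1042]
tool_rot: [-0.0, 0.653, 0.758, -0.002]
ft_force: [0.6, -0.7, -1.9]
opening: 0.0096
grasp_force: 30.0
time_s: 16.18
tool_pos: [0.5818, 0.3737, 0.1041]
tool_rot: [-0.0, 0.653, 0.758, -0.002]
ft_force: [0.3, -0.1, -2.2]
opening: 0.0093
grasp_force: 30.0
1 x d [0.7 1.7 8.6] w [-0.23  0.13  0.02] |d| 8.8
```

```bash

python3 -m inch '[{"dx":0.7,"dy":1.7,"dz":0,"wx":-0.2,"wy":0.1,"wz":0},{"dx":0,"dy":0,"dz":4,"wx":0,"wy":0,"wz":0},{"dx":0,"dy":0,"dz":4,"wx":0,"wy":0,"wz":0},{"dx":0,"dy":0,"dz":4,"wx":0,"wy":0,"wz":0},{"dx":0,"dy":0,"dz":3,"wx":0,"wy":0,"wz":0},{"dx":0,"dy":0,"dz":0,"wx":0,"wy":0,"wz":0}]'
python3 -m inch '[{"dx":0,"dy":0,"dz":4,"wx":0,"wy":0,"wz":0},{"dx":0,"dy":0,"dz":4,"wx":0,"wy":0,"wz":0},{"dx":0,"dy":0,"dz":0,"wx":0,"wy":0,"wz":0}]'
python3 - <<'E'
from h import *
go([.5834,.3746,.0755],ori(8.5),1)
E
```

```text
time_s: 16.92
tool_pos: [0.5831, 0.3745, 0.0885]
tool_rot: [-0.0, 0.653, 0.758, -0.001]
ft_force: [0.4, -0.3, -1.8]
opening: 0.0096
grasp_force: 30.0
time_s: 17.3
tool_pos: [0.583, 0.3744, 0.0804]
tool_rot: [-0.0, 0.653, 0.758, -0.001]
ft_force: [0.2, -1.0, -0.8]
opening: 0.0094
grasp_force: 30.0
1 x d [0.2 0.5 4.9] w [-0.09  0.05  0.02] |d| 4.9
```

In the slot without resistance. Continue down to the floor and watch the force.

```bash

python3 -m inch '[{"dx":0,"dy":0,"dz":2,"wx":0,"wy":0,"wz":0},{"dx":0,"dy":0,"dz":1.5,"wx":0,"wy":0,"wz":0},{"dx":0,"dy":0,"dz":0,"wx":0,"wy":0,"wz":0}]'
python3 -m inch '[{"dx":0,"dy":0,"dz":1.2,"wx":0,"wy":0,"wz":0},{"dx":0,"dy":0,"dz":0,"wx":0,"wy":0,"wz":0}]'
python3 -m inch '[{"dx":0,"dy":0,"dz":1,"wx":0,"wy":0,"wz":0},{"dx":0,"dy":0,"dz":0,"wx":0,"wy":0,"wz":0}]'
```

```text
time_s: 17.68
tool_pos: [0.5833, 0.3746, 0.0774]
tool_rot: [-0.0, 0.653, 0.758, -0.001]
ft_force: [-0.3, -0.9, -1.6]
opening: 0.0094
grasp_force: 30.0
time_s: 17.92
tool_pos: [0.5833, 0.3746, 0.0763]
tool_rot: [-0.0, 0.653, 0.758, -0.0]
ft_force: [0.4, 0.2, -1.5]
opening: 0.0095
grasp_force: 30.0
time_s: 18.18
tool_pos: [0.5833, 0.3746, 0.0753]
tool_rot: [-0.0, 0.653, 0.758, -0.0]
ft_force: [0.0, -0.1, -1.3]
opening: 0.0093
grasp_force: 30.0
```

```bash

python3 -m inch '[{"dx":0,"dy":0,"dz":1,"wx":0,"wy":0,"wz":0},{"dx":0,"dy":0,"dz":0,"wx":0,"wy":0,"wz":0}]'
python3 -m inch '[{"dx":0,"dy":0,"dz":0.7,"wx":0,"wy":0,"wz":0},{"dx":0,"dy":0,"dz":0,"wx":0,"wy":0,"wz":0}]'
python3 -m inch '[{"dx":0,"dy":0,"dz":0.5,"wx":0,"wy":0,"wz":0},{"dx":0,"dy":0,"dz":0,"wx":0,"wy":0,"wz":0}]'
```

```text
time_s: 18.42
tool_pos: [0.5837, 0.3747, 0.0748]
tool_rot: [0.0, 0.653, 0.758, -0.0]
ft_force: [-0.8, -0.2, 0.7]
opening: 0.0097
grasp_force: 30.0
time_s: 18.68
tool_pos: [0.5841, 0.3748, 0.0748]
tool_rot: [0.0, 0.653, 0.758, 0.0]
ft_force: [-1.3, -2.3, 5.4]
opening: 0.0097
grasp_force: 30.0
time_s: 18.92
tool_pos: [0.5844, 0.3748, 0.0748]
tool_rot: [0.001, 0.653, 0.758, 0.001]
ft_force: [-0.1, -2.4, 6.3]
opening: 0.0096
grasp_force: 30.0
```

Resistance at TCP z = 74.8 mm, the expected height: home. Release, back off, and look.

```bash

python3 -m inch '[{"dx":0,"dy":0,"dz":0,"wx":0,"wy":0,"wz":0},{"dx":0,"dy":0,"dz":0,"wx":0,"wy":0,"wz":0},{"dx":0,"dy":0,"dz":0,"wx":0,"wy":0,"wz":0},{"dx":0,"dy":0,"dz":0,"wx":0,"wy":0,"wz":0},{"dx":0,"dy":0,"dz":0,"wx":0,"wy":0,"wz":0}]' 0.3
python3 -m inch '[{"dx":0,"dy":0,"dz":-15,"wx":0,"wy":0,"wz":0},{"dx":0,"dy":0,"dz":-25,"wx":0,"wy":0,"wz":0},{"dx":0,"dy":0,"dz":-40,"wx":0,"wy":0,"wz":0},{"dx":0,"dy":0,"dz":-40,"wx":0,"wy":0,"wz":0},{"dx":-40,"dy":0,"dz":-40,"wx":0,"wy":0,"wz":0},{"dx":-40,"dy":0,"dz":-20,"wx":0,"wy":0,"wz":0},{"dx":0,"dy":0,"dz":0,"wx":0,"wy":0,"wz":0},{"dx":0,"dy":0,"dz":0,"wx":0,"wy":0,"wz":0}]'
python3 - <<'E'
from look import *
c=look('w11',['front','truck'],['front_brick','truck'])
uv,P=cloud(c,250,20,420,300)
t=P[(P[:,2]>.112)&(P[:,2]<.135)&(abs(P[:,0]-.585)<.04)]; print('top edge z',np.median(t[:,2]),cv2.minAreaRect(t[:,:2].astype(np.float32)),len(t))
# stylus pregrasp
go([.5644,-.3979,.20],ori(0),10)
E
```

```text
time_s: 19.55
tool_pos: [0.5833, 0.3746, 0.0729]
tool_rot: [-0.0, 0.653, 0.758, -0.001]
ft_force: [0.1, 0.6, 1.8]
opening: 0.0309
grasp_force: 0.0
time_s: 20.55
tool_pos: [0.5952, 0.2959, 0.2537]
tool_rot: [-0.0, 0.653, 0.757, 0.0]
ft_force: [-0.3, 0.2, -0.5]
opening: 0.0307
grasp_force: 0.0
20.55 [0.4236 0.2175 1.561  0.0004 1.3632 0.2754] [[-0.1476, 0.989, -0.0002, 0.5952], [0.989, 0.1476, 0.0003, 0.2959], [0.0003, -0.0002, -1.0, 0.2537], [0.0, 0.0, 0.0, 1.0]]
front [(0.95, [312, 50, 323, 165]), (0.79, [352, 327, 422, 377]), (0.61, [35, 426, 73, 477])]
truck [(0.57, [354, 91, 413, 127])]
front_brick []
truck [(0.62, [383.3, 109.8], [0.6495, 0.3884, 0.0252])]
top edge z 0.12033652183787807 ((0.5840301513671875, 0.3772282004356384), (0.010174216702580452, 0.08361966907978058), 8.514970779418945) 1545
10 x d [-69.   -8.7   5.2] w [-0.01  0.01  0.86] |d| 69.7
```

View pics/w11.png

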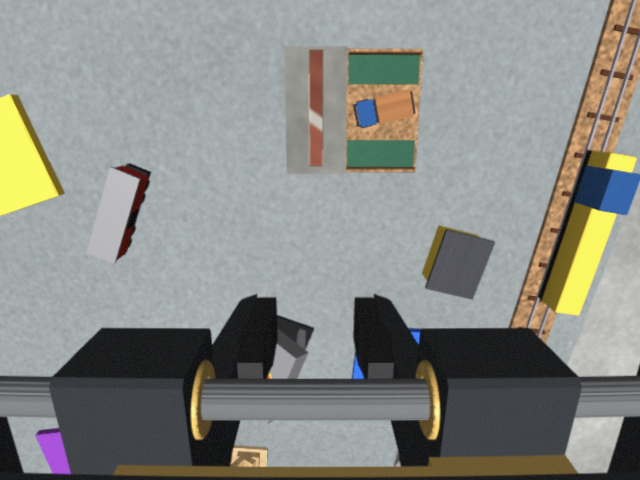

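The picture shows the front standing in the slot at (316,108), its top edge centred and square, 120.3 mm up against an expected 121: home. The truck has not moved. Now the stylus: get its top from w2.

```bash
python3 - <<'E'
from h import *
np.set_printoptions(precision=4,suppress=True)
c=load('w2'); uv,P=cloud(c,300,50,400,215)
for lo,hi in((.104,.118),(.08,.104),(.055,.08)):
    s=P[(P[:,2]>lo)&(P[:,2]<hi)&(P[:,1]<-.375)]; print(len(s),s.min(0),s.max(0),np.median(s,axis=0),cv2.minEnclosingCircle(s[:,:2].astype(np.float32)))
go([.5637,-.3985,.22],ori(0),11)
E
```

```text
170 [ 0.558  -0.4038  0.1044] [ 0.5695 -0.3918  0.1121] [ 0.5636 -0.3976  0.1104] ((0.5637682676315308, -0.39815613627433777), 0.0058175125159323215)
46 [ 0.5579 -0.4008  0.0801] [ 0.566  -0.3917  0.1037] [ 0.5601 -0.3933  0.0931] ((0.5623271465301514, -0.3965035080909729), 0.005706832744181156)
41 [ 0.5578 -0.4002  0.0556] [ 0.5658 -0.3918  0.0796] [ 0.5604 -0.3933  0.0676] ((0.5621483325958252, -0.396253377199173), 0.005478173028677702)
11 x d [-62.8  -8.    2.9] w [-0.01  0.01  0.78] |d| 63.4
```

```bash

python3 -m inch '[{"dx":-57.6,"dy":-7.3,"dz":2.7,"wx":0,"wy":0,"wz":0.7},{"dx":-57.6,"dy":-7.3,"dz":2.7,"wx":0,"wy":0,"wz":0.7},{"dx":-57.6,"dy":-7.3,"dz":2.7,"wx":0,"wy":0,"wz":0.7},{"dx":-57.6,"dy":-7.3,"dz":2.7,"wx":0,"wy":0,"wz":0.7},{"dx":-57.6,"dy":-7.3,"dz":2.7,"wx":0,"wy":0,"wz":0.7},{"dx":-57.6,"dy":-7.3,"dz":2.7,"wx":0,"wy":0,"wz":0.7},{"dx":-57.6,"dy":-7.3,"dz":2.7,"wx":0,"wy":0,"wz":0.7},{"dx":-57.6,"dy":-7.3,"dz":2.7,"wx":0,"wy":0,"wz":0.7},{"dx":-57.6,"dy":-7.3,"dz":2.7,"wx":0,"wy":0,"wz":0.7},{"dx":-57.6,"dy":-7.3,"dz":2.7,"wx":0,"wy":0,"wz":0.7}]' 0.1
python3 -m inch '[{"dx":-57.6,"dy":-7.3,"dz":2.7,"wx":0,"wy":0,"wz":0.7},{"dx":-57.6,"dy":-7.3,"dz":2.7,"wx":0,"wy":0,"wz":0.7},{"dx":0,"dy":0,"dz":0,"wx":0,"wy":0,"wz":0},{"dx":0,"dy":0,"dz":0,"wx":0,"wy":0,"wz":0},{"dx":0,"dy":0,"dz":0,"wx":0,"wy":0,"wz":0},{"dx":0,"dy":0,"dz":0,"wx":0,"wy":0,"wz":0}]'
python3 - <<'E'
from look import *
c=look('w12',['stylus'],[])
go([.5637,-.398,.13],ori(0),1)
E
```

```text
time_s: 22.05
tool_pos: [0.5764, -0.2855, 0.2258]
tool_rot: [-0.0, 0.698, 0.717, -0.0]
ft_force: [0.3, 0.2, 0.5]
opening: 0.0397
grasp_force: 0.0
time_s: 22.8
tool_pos: [0.5649, -0.3983, 0.2215]
tool_rot: [0.0, 0.706, 0.709, -0.0]
ft_force: [0.1, 0.4, 0.4]
opening: 0.0396
grasp_force: 0.0
22.8 [-0.6499  0.2822  1.5396 -0.0006  1.3195 -0.6538] [[-0.0041, 1.0, -0.0002, 0.5649], [1.0, 0.0041, -0.0006, -0.3983], [-0.0006, -0.0002, -1.0, 0.2215], [0.0, 0.0, 0.0, 1.0]]
stylus [(0.76, [306, 195, 322, 227])]
1 x d [ 0.8 -1.  91.6] w [-0.01  0.04  0.2 ] |d| 91.6
```

```bash

python3 -m inch '[{"dx":0,"dy":-1,"dz":40,"wx":0,"wy":0,"wz":0.2},{"dx":0,"dy":0,"dz":40,"wx":0,"wy":0,"wz":0},{"dx":0,"dy":0,"dz":20,"wx":0,"wy":0,"wz":0},{"dx":0,"dy":0,"dz":0,"wx":0,"wy":0,"wz":0},{"dx":0,"dy":0,"dz":0,"wx":0,"wy":0,"wz":0}]'
python3 - <<'E'
from h import *
np.set_printoptions(precision=4,suppress=True)
go([.5637,-.398,.069],ori(0),1)
c=cam('wrist'); T=pose(); uv,P=cloud(c,250,100,390,420); q=(P-T[:3,3])@T[:3,:3]
m=(abs(P[:,2]-.1104)<.005)&(abs(q[:,0])<.02)&(abs(q[:,1])<.018); s=P[m]; print(m.sum(),'stylus top',(s.min(0)+s.max(0))/2,np.ptp(s,axis=0),'tool',np.median(q[m],axis=0))
E
```

```text
time_s: 23.52
tool_pos: [0.5644, -0.4006, 0.1231]
tool_rot: [0.001, 0.708, 0.707, -0.0]
ft_force: [0.5, -0.4, 0.8]
opening: 0.0397
grasp_force: 0.0
1 x d [ 2.7 -0.8 54.1] w [ 0.1   0.13 -0.07] |d| 54.2
430 stylus top [ 0.5642 -0.3974  0.1088] [0.0117 0.0117 0.0067] tool [ 0.0039 -0.0004  0.0133]
```

Aligned across the fingers; centre along x by about 3 mm, go down and close.

```bash

python3 -m inch '[{"dx":3,"dy":-0.4,"dz":15,"wx":0.1,"wy":0.1,"wz":0},{"dx":0,"dy":0,"dz":20,"wx":0,"wy":0,"wz":0},{"dx":0,"dy":0,"dz":16,"wx":0,"wy":0,"wz":0},{"dx":0,"dy":0,"dz":0,"wx":0,"wy":0,"wz":0},{"dx":0,"dy":0,"dz":0,"wx":0,"wy":0,"wz":0}]'
python3 -m inch '[{"dx":0,"dy":0,"dz":0,"wx":0,"wy":0,"wz":0},{"dx":0,"dy":0,"dz":0,"wx":0,"wy":0,"wz":0},{"dx":0,"dy":0,"dz":0,"wx":0,"wy":0,"wz":0},{"dx":0,"dy":0,"dz":0,"wx":0,"wy":0,"wz":0},{"dx":0,"dy":0,"dz":0,"wx":0,"wy":0,"wz":0}]' 1 40
```

```text
time_s: 24.2
tool_pos: [0.5627, -0.3969, 0.0699]
tool_rot: [-0.001, 0.708, 0.707, -0.0]
ft_force: [-0.2, 0.0, 0.5]
opening: 0.0397
grasp_force: 0.0
time_s: 24.82
tool_pos: [0.5636, -0.3975, 0.0716]
tool_rot: [-0.0, 0.708, 0.707, -0.0]
ft_force: [-0.3, 0.9, 5.5]
opening: 0.0004
grasp_force: 2.5
```

```bash
python3 - <<'E'
from look import *
c=look('w13',['stylus','brush','toolblock'],['stylus']); print(bot.observe()['opening'],bot.observe()['grasp_force'],bot.observe()['ft_force'])
H=cv2.cvtColor(c['pixels'],cv2.COLOR_RGB2HSV).astype(int); m=(abs(H[...,0]-15)<7)&(H[...,1]>170)&(H[...,2]>150)
n,l,s,ct=cv2.connectedComponentsWithStats(m.astype(np.uint8)); print([(s[i].tolist(),ct[i].round(0).tolist()) for i in range(1,n) if s[i,4]>25])
T=pose()
for i in range(1,n):
    if s[i,4]>25:
        v,u=np.where(l==i); P=world(c,np.c_[u,v]); q=(P-T[:3,3])@T[:3,:3]; print(np.median(P,axis=0),'tool',q.min(0),np.median(q,axis=0),q.max(0))
for n in('top','side'):
    c=cam(n); print(n,[(x['p'],x['bbox'],world(c,[[(x['bbox'][0]+x['bbox'][2])/2,(x['bbox'][1]+x['bbox'][3])/2]])) for x in bot.boxes_of('stylus',n)[:3]])
E
```

```text
24.825 [-0.6502  0.3883  1.6854 -0.0004  1.068  -0.6485] [[0.0014, 1.0, -0.0004, 0.5636], [1.0, -0.0014, -0.0002, -0.3975], [-0.0002, -0.0004, -1.0, 0.0716], [0.0, 0.0, 0.0, 1.0]]
stylus [(0.68, [295, 243, 325, 299])]
brush [(0.96, [303, 134, 332, 180])]
toolblock [(0.71, [270, 94, 369, 303])]
stylus [(0.73, [311.2, 237.2], [0.5623, -0.385, 0.0427])]
0.0007310903974613195 2.808031775057316 [-0.6835  0.6081  6.2513]
[]
top [(0.75, [382.4, 139.3, 422.8, 163.5], array([[ 0.7434, -0.2224,  0.0328]]))]
side []
```

```bash
python3 - <<'E'
from h import *
c=cam('side'); save(c,'side1')
a=cv2.imread('pics/w13.png')[80:440,180:460]; b=cv2.imread('pics/side1.png')[110:200,270:360]
cv2.imwrite('pics/x1.png',np.hstack([cv2.resize(a,(420,540)),cv2.resize(b,(370,540),interpolation=cv2.INTER_CUBIC)]))
E
```

```text
(no output)
```

View pics/x1.png

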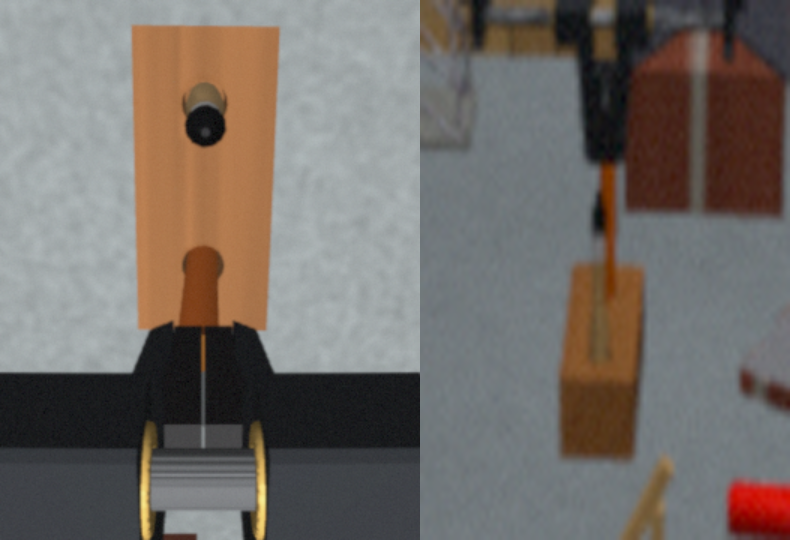

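The picture shows the fingers shut with the stylus squeezed out. It leans away behind them towards -y, still standing in its well, and the brush is untouched. I'll open again and measure both the stylus and the fingertips in the tool frame.

```bash

python3 -m inch '[{"dx":0,"dy":0,"dz":0,"wx":0,"wy":0,"wz":0},{"dx":0,"dy":0,"dz":0,"wx":0,"wy":0,"wz":0},{"dx":0,"dy":0,"dz":0,"wx":0,"wy":0,"wz":0},{"dx":0,"dy":0,"dz":0,"wx":0,"wy":0,"wz":0},{"dx":0,"dy":0,"dz":0,"wx":0,"wy":0,"wz":0}]' 0.1
cat > sty.py <<'E'
from look import *
def sty(nm):
    c=look(nm,['stylus'],[])
    T=pose(); H=cv2.cvtColor(c['pixels'],cv2.COLOR_RGB2HSV).astype(int)
    uv,P=cloud(c,200,100,440,440); q=(P-T[:3,3])@T[:3,:3]; h=H[uv[:,1],uv[:,0]]; px=c['pixels'][uv[:,1],uv[:,0]]
    m=(h[:,0]<22)&(h[:,1]>120)&(abs(q[:,1])<.03)&(abs(q[:,0])<.035)&(P[:,2]>.046)
    for z in np.arange(.048,.12,.008):
        k=m&(abs(P[:,2]-z)<.004)
        if k.sum()>4: print('z %.3f n %d'%(z,k.sum()),'x',q[k,0].min().round(4),q[k,0].max().round(4),'y',q[k,1].min().round(4),q[k,1].max().round(4))
    return c,T,uv,P,q,px
E
python3 - <<'E'
from sty import *
c,T,uv,P,q,px=sty('w14')
for z in(-.004,-.012,-.02,-.03):
    for sg in(1,-1):
        f=(px.max(1)<60)&(abs(q[:,2]-z)<.004)&(q[:,1]*sg>.012)&(q[:,1]*sg<.05)&(abs(q[:,0])<.03)
        if f.sum(): print('finger',z,sg,f.sum(),'x',np.percentile(q[f,0],[2,98]),'y',np.percentile(q[f,1],[2,98]))
E
```

```text
time_s: 25.95
tool_pos: [0.562, -0.3962, 0.069]
tool_rot: [-0.002, 0.708, 0.707, -0.001]
ft_force: [1.2, -0.1, -0.5]
opening: 0.0399
grasp_force: 0.0
25.95 [-0.6501  0.3902  1.688  -0.0005  1.0681 -0.6485] [[0.0014, 1.0, -0.0039, 0.562], [1.0, -0.0014, 0.0025, -0.3962], [0.0025, -0.0039, -1.0, 0.069], [0.0, 0.0, 0.0, 1.0]]
stylus [(0.56, [264, 249, 329, 333])]
z 0.048 n 95 x -0.0037 0.0052 y -0.007 0.005
z 0.056 n 134 x -0.0041 0.005 y -0.0084 0.0033
z 0.064 n 148 x -0.0037 0.0054 y -0.0109 0.0016
z 0.072 n 169 x -0.0039 0.0055 y -0.0115 0.0001
z 0.080 n 180 x -0.0033 0.0056 y -0.0132 -0.0018
z 0.088 n 190 x -0.0033 0.0057 y -0.0156 -0.0035
z 0.096 n 211 x -0.0018 0.006 y -0.0166 -0.005
z 0.104 n 432 x -0.0066 0.0061 y -0.0192 -0.0061
z 0.112 n 446 x -0.0059 0.0061 y -0.0191 -0.0081
```

```bash

python3 -m inch '[{"dx":0,"dy":0,"dz":4,"wx":-0.2,"wy":0.1,"wz":0},{"dx":0,"dy":0,"dz":4,"wx":0,"wy":0,"wz":0},{"dx":0,"dy":0,"dz":0,"wx":0,"wy":0,"wz":0},{"dx":0,"dy":0,"dz":0,"wx":0,"wy":0,"wz":0},{"dx":0,"dy":0,"dz":0,"wx":0,"wy":0,"wz":0}]' 0.64 10
python3 - <<'E'
from sty import *
c,T,uv,P,q,px=sty('w15'); go([.5637,-.398,.061],ori(0),1); print(bot.observe()['opening'])
E
```

```text
time_s: 26.68
tool_pos: [0.5624, -0.3964, 0.0614]
tool_rot: [-0.001, 0.708, 0.707, 0.001]
ft_force: [-1.1, -0.1, 0.6]
opening: 0.016
grasp_force: 0.0
26.675 [-0.652   0.3965  1.6945  0.0036  1.0526 -0.6525] [[0.0013, 1.0, 0.0003, 0.5624], [1.0, -0.0013, 0.0037, -0.3964], [0.0037, 0.0003, -1.0, 0.0614], [0.0, 0.0, 0.0, 1.0]]
stylus [(0.62, [294, 251, 325, 359])]
z 0.048 n 105 x -0.0037 0.0025 y -0.0051 0.0066
z 0.056 n 157 x -0.0051 0.0024 y -0.0054 0.0064
z 0.064 n 172 x -0.0044 0.0014 y -0.0055 0.0062
z 0.072 n 180 x -0.0043 0.0013 y -0.0055 0.006
z 0.080 n 208 x -0.0064 0.0009 y -0.0055 0.0058
z 0.088 n 232 x -0.0054 0.0006 y -0.0053 0.0056
z 0.096 n 270 x -0.0063 0.0094 y -0.0151 0.0088
z 0.104 n 394 x -0.0071 0.0101 y -0.0158 0.0184
z 0.112 n 670 x -0.0139 0.0079 y -0.0071 0.0051
1 x d [-1.5  1.2  0.6] w [ 0.03 -0.2  -0.08] |d| 2.0
0.015676072332745806
```

Caged now, with the stylus centre about 4.5 mm to the tool's -x side. Recentre and close gently.

```bash

python3 -m inch '[{"dx":-4.5,"dy":0,"dz":0,"wx":0,"wy":-0.2,"wz":0},{"dx":0,"dy":0,"dz":0,"wx":0,"wy":0,"wz":0},{"dx":0,"dy":0,"dz":0,"wx":0,"wy":0,"wz":0},{"dx":0,"dy":0,"dz":0,"wx":0,"wy":0,"wz":0}]'
python3 - <<'E'
from sty import *
sty('w16')
E
python3 -m inch '[{"dx":0,"dy":0,"dz":0,"wx":0,"wy":0,"wz":0},{"dx":0,"dy":0,"dz":0,"wx":0,"wy":0,"wz":0}]' 1 10
python3 - <<'E'
from sty import *
sty('w17')
E
```

```text
time_s: 27.28
tool_pos: [0.5627, -0.4013, 0.0622]
tool_rot: [0.001, 0.708, 0.707, 0.0]
ft_force: [0.2, -0.3, -0.2]
opening: 0.0161
grasp_force: 0.0
27.275 [-0.6557  0.399   1.6895  0.0004  1.0518 -0.6545] [[0.0014, 1.0, 0.0013, 0.5627], [1.0, -0.0014, -0.0005, -0.4013], [-0.0005, 0.0013, -1.0, 0.0622], [0.0, 0.0, 0.0, 1.0]]
stylus []
z 0.048 n 99 x 0.0006 0.0071 y -0.0054 0.0061
z 0.056 n 145 x 0.0005 0.0066 y -0.0053 0.0064
z 0.064 n 169 x -0.0001 0.0064 y -0.0056 0.0063
z 0.072 n 195 x -0.0014 0.0057 y -0.0058 0.0061
z 0.080 n 205 x -0.0014 0.0049 y -0.006 0.0059
z 0.088 n 219 x -0.0015 0.0047 y -0.0055 0.0057
z 0.096 n 260 x -0.0022 0.004 y -0.0057 0.0055
z 0.104 n 364 x -0.0027 0.0098 y -0.0157 0.0181
z 0.112 n 682 x -0.0096 0.0029 y -0.0061 0.0051
time_s: 27.62
tool_pos: [0.5627, -0.4013, 0.0622]
tool_rot: [0.001, 0.708, 0.707, 0.0]
ft_force: [0.6, -0.9, -0.8]
opening: 0.0103
grasp_force: 10.0
27.625 [-0.6557  0.399   1.6895  0.0004  1.0518 -0.6545] [[0.0014, 1.0, 0.0013, 0.5627], [1.0, -0.0014, -0.0006, -0.4013], [-0.0006, 0.0013, -1.0, 0.0622], [0.0, 0.0, 0.0, 1.0]]
stylus [(0.74, [300, 241, 329, 348])]
z 0.048 n 105 x 0.0002 0.0075 y -0.0049 0.0067
z 0.056 n 153 x 0.0007 0.0066 y -0.0048 0.007
z 0.064 n 166 x -0.0006 0.0065 y -0.005 0.0068
z 0.072 n 184 x -0.0004 0.0055 y -0.0049 0.0066
z 0.080 n 208 x -0.0017 0.0052 y -0.0051 0.0069
z 0.088 n 212 x -0.0001 0.0044 y -0.0048 0.0062
z 0.096 n 247 x 0.0 0.0042 y -0.0042 0.0059
z 0.104 n 348 x -0.0008 0.01 y -0.0157 0.0175
z 0.112 n 702 x -0.0095 0.0084 y -0.004 0.0058
```

```bash

python3 -m inch '[{"dx":0,"dy":0,"dz":0,"wx":0,"wy":0,"wz":0},{"dx":0,"dy":0,"dz":0,"wx":0,"wy":0,"wz":0}]' 1 12
python3 -m inch '[{"dx":0,"dy":0,"dz":0,"wx":0,"wy":0,"wz":0}]'
```

```text
time_s: 27.98
tool_pos: [0.5628, -0.4013, 0.0622]
tool_rot: [0.001, 0.708, 0.707, 0.0]
ft_force: [-1.0, 0.2, 0.2]
opening: 0.0098
grasp_force: 12.0
time_s: 28.1
tool_pos: [0.5627, -0.4013, 0.0622]
tool_rot: [0.001, 0.708, 0.707, 0.0]
ft_force: [0.1, 1.0, -0.6]
opening: 0.0101
grasp_force: 12.0
```

```bash

python3 -m inch '[{"dx":0,"dy":0,"dz":-8,"wx":0,"wy":0,"wz":0},{"dx":0,"dy":0,"dz":-15,"wx":0,"wy":0,"wz":0},{"dx":0,"dy":0,"dz":-25,"wx":0,"wy":0,"wz":0},{"dx":0,"dy":0,"dz":-30,"wx":0,"wy":0,"wz":0},{"dx":0,"dy":0,"dz":-30,"wx":0,"wy":0,"wz":0},{"dx":0,"dy":0,"dz":-20,"wx":0,"wy":0,"wz":0},{"dx":0,"dy":0,"dz":0,"wx":0,"wy":0,"wz":0},{"dx":0,"dy":0,"dz":0,"wx":0,"wy":0,"wz":0}]'
cat >> sty.py <<'E'
def fit(nm):
    "stylus axis in the tool frame from the camera-facing surface below the fingers"
    c=look(nm,[],[]); T=pose(); H=cv2.cvtColor(c['pixels'],cv2.COLOR_RGB2HSV).astype(int)
    uv,P=cloud(c,200,100,440,440); q=(P-T[:3,3])@T[:3,:3]; h=H[uv[:,1],uv[:,0]]
    m=(h[:,0]<22)&(h[:,1]>120)&(abs(q[:,1])<.03)&(abs(q[:,0])<.035)&(q[:,2]>.002)&(q[:,2]<.07)
    q=q[m]; rows=[]
    for z in np.arange(.004,.07,.004):
        k=q[abs(q[:,2]-z)<.002]
        if len(k)>6: rows.append((z,k[:,0].max(),(k[:,1].min()+k[:,1].max())/2,np.ptp(k[:,1]),len(k)))
    r=np.array(rows); print(r.round(4)); print('tip z max',np.percentile(q[:,2],[98,99.5]))
    b=r[(r[:,0]<.03)]; print('x surf fit',np.polyfit(b[:,0],b[:,1],1),'y',np.polyfit(b[:,0],b[:,2],1))
E
python3 - <<'E'
from sty import *
fit('w18')
E
```

```text
time_s: 29.1
tool_pos: [0.562, -0.4009, 0.1891]
tool_rot: [-0.0, 0.708, 0.707, 0.0]
ft_force: [-1.0, 0.6, -0.0]
opening: 0.0102
grasp_force: 12.0
29.1 [-0.6558  0.2985  1.5787  0.0003  1.2647 -0.6544] [[0.0014, 1.0, -0.0, 0.562], [1.0, -0.0014, 0.0004, -0.4009], [0.0004, -0.0, -1.0, 0.1891], [0.0, 0.0, 0.0, 1.0]]
[[ 0.004   0.0061  0.0014  0.0106 70.    ]
 [ 0.008   0.0065  0.0017  0.0103 68.    ]
 [ 0.012   0.0066  0.0017  0.0105 64.    ]
 [ 0.016   0.0071  0.0017  0.0107 60.    ]
 [ 0.02    0.0072  0.0017  0.0108 59.    ]
 [ 0.024   0.0076  0.0017  0.011  58.    ]
 [ 0.028   0.008   0.0017  0.0101 54.    ]
 [ 0.032   0.0081  0.0017  0.0103 44.    ]
 [ 0.036   0.0085  0.0017  0.0103 43.    ]
 [ 0.04    0.0088  0.0026  0.0087 16.    ]
 [ 0.048   0.0069  0.0018  0.0036 10.    ]
 [ 0.052   0.0068  0.0018  0.0049 18.    ]
 [ 0.056   0.0066  0.0015  0.0043  7.    ]]
tip z max [0.0533 0.0546]
x surf fit [0.0767 0.0058] y [0.01   0.0015]
```

The stylus is held, leaning 4.4° in the tool's x–z plane, with its tip at tool (4.1, 1.7, 56) mm. Plan the press along the bore.

```bash
cat > press.py <<'E'
from h import *
Rp=ori(-13.1,35)@R.from_euler('y',-4.4,degrees=True).as_matrix()
n=-ori(-13.1,35)[:,2]; tip=np.array([.0041,.0017,.056]); F=np.array([.5672,.0949,.0621])
def tgt(h): return F+n*h-Rp@tip
def state():
    T=pose(); t=T[:3,3]+T[:3,:3]@tip-F; ax=T[:3,:3]@np.array([.0766,0,.997])
    o=ori(-13.1,35); print('tip above face %.1f'%(t@n*1e3),'off (tool x,y) mm',(o[:,:2].T@t*1e3).round(1),'axis err deg',np.degrees(np.arccos(min(1,-ax@n))).round(2))
E
python3 - <<'E'
from press import *
G=go(tgt(.12),Rp,10); print(G[:3,3]); go(tgt(.03),Rp,3,G)
E
```

```text
10 x d [ 50.4 -14.2  -8. ] w [-3.44 -0.83  1.39] |d| 53.0
[0.46748504 0.11831831 0.20541814]
3 x d [ 2.3 -0.  29.9] w [0. 0. 0.] |d| 30.0
```

```bash

python3 -m inch '[{"dx":50.4,"dy":-14.2,"dz":-8,"wx":-3.44,"wy":-0.83,"wz":1.39},{"dx":50.4,"dy":-14.2,"dz":-8,"wx":-3.44,"wy":-0.83,"wz":1.39},{"dx":50.4,"dy":-14.2,"dz":-8,"wx":-3.44,"wy":-0.83,"wz":1.39},{"dx":50.4,"dy":-14.2,"dz":-8,"wx":-3.44,"wy":-0.83,"wz":1.39},{"dx":50.4,"dy":-14.2,"dz":-8,"wx":-3.44,"wy":-0.83,"wz":1.39},{"dx":50.4,"dy":-14.2,"dz":-8,"wx":-3.44,"wy":-0.83,"wz":1.39},{"dx":50.4,"dy":-14.2,"dz":-8,"wx":-3.44,"wy":-0.83,"wz":1.39},{"dx":50.4,"dy":-14.2,"dz":-8,"wx":-3.44,"wy":-0.83,"wz":1.39},{"dx":50.4,"dy":-14.2,"dz":-8,"wx":-3.44,"wy":-0.83,"wz":1.39},{"dx":50.4,"dy":-14.2,"dz":-8,"wx":-3.44,"wy":-0.83,"wz":1.39}]'
python3 -m inch '[{"dx":0,"dy":0,"dz":0,"wx":0,"wy":0,"wz":0},{"dx":0,"dy":0,"dz":0,"wx":0,"wy":0,"wz":0},{"dx":0,"dy":0,"dz":0,"wx":0,"wy":0,"wz":0},{"dx":0,"dy":0,"dz":0,"wx":0,"wy":0,"wz":0}]'
python3 - <<'E'
from sty import *
from press import *
state(); go(tgt(.12),Rp,1); G=go(tgt(.03),Rp,4)
fit('w19')
E
```

```text
time_s: 30.4
tool_pos: [0.4687, 0.0987, 0.2053]
tool_rot: [0.25, 0.754, 0.589, 0.15]
ft_force: [1.4, -1.0, -1.6]
opening: 0.01
grasp_force: 12.0
time_s: 30.9
tool_pos: [0.4703, 0.0957, 0.2064]
tool_rot: [0.25, 0.755, 0.588, 0.149]
ft_force: [-0.2, -0.4, 0.2]
opening: 0.0102
grasp_force: 12.0
tip above face 116.3 off (tool x,y) mm [-21.6   5.6] axis err deg 1.62
1 x d [21.1 -7.  -5.2] w [-1.45  0.18  0.44] |d| 22.8
4 x d [ 7.  -1.4 21.1] w [-0.36  0.04  0.11] |d| 22.3
30.9 [ 0.4864 -0.4191  2.3435 -0.5729  0.8908  1.0264] [[0.2643, 0.8132, 0.5184, 0.4703], [0.9619, -0.1835, -0.2027, 0.0957], [-0.0697, 0.5522, -0.8308, 0.2064], [0.0, 0.0, 0.0, 1.0]]
[[ 0.004   0.0065  0.0008  0.0106 72.    ]
 [ 0.008   0.0069  0.0008  0.0107 66.    ]
 [ 0.012   0.0072  0.0008  0.0109 67.    ]
 [ 0.016   0.0074  0.0011  0.0106 64.    ]
 [ 0.02    0.0075  0.0011  0.0108 62.    ]
 [ 0.024   0.0078  0.0008  0.0104 51.    ]
 [ 0.028   0.0082  0.0008  0.0106 58.    ]
 [ 0.032   0.009   0.0008  0.0108 50.    ]
 [ 0.036   0.0093  0.0011  0.0103 46.    ]
 [ 0.04    0.009   0.0014  0.0099 32.    ]
 [ 0.052   0.0072  0.0008  0.0043 17.    ]
 [ 0.056   0.0073  0.0011  0.0037 10.    ]]
tip z max [0.0532 0.0555]
x surf fit [0.0658 0.0063] y [0.0029 0.0008]
```

```bash

python3 -m inch '[{"dx":21,"dy":-7,"dz":-5,"wx":-1.45,"wy":0.2,"wz":0.4},{"dx":1.7,"dy":0,"dz":22,"wx":0,"wy":0,"wz":0},{"dx":1.7,"dy":0,"dz":22,"wx":0,"wy":0,"wz":0},{"dx":1.7,"dy":0,"dz":22,"wx":0,"wy":0,"wz":0},{"dx":1.7,"dy":0,"dz":22,"wx":0,"wy":0,"wz":0},{"dx":0,"dy":0,"dz":0,"wx":0,"wy":0,"wz":0},{"dx":0,"dy":0,"dz":0,"wx":0,"wy":0,"wz":0},{"dx":0,"dy":0,"dz":0,"wx":0,"wy":0,"wz":0}]'
python3 - <<'E'
from sty import *
from press import *
state(); go(tgt(.015),Rp,1)
c=look('w20',['lightbox'],['button_top'])
H=cv2.cvtColor(c['pixels'],cv2.COLOR_RGB2HSV).astype(int)
uv,P=cloud(c,150,20,500,400); h=H[uv[:,1],uv[:,0]]; near=np.linalg.norm(P-F,axis=1)<.03
o=ori(-13.1,35)
for nm,mk in(('yellow',(abs(h[:,0]-28)<6)&(h[:,1]>130)&(h[:,2]>120)),('red',((h[:,0]<5)|(h[:,0]>174))&(h[:,1]>150))):
    k=mk&near
    if k.sum()>3:
        t=(P[k]-F)@o*1e3; print(nm,k.sum(),'uv',uv[k].min(0),uv[k].max(0),'rel F (x,y,z)',t.min(0).round(1),t.max(0).round(1),np.median(t,axis=0).round(1)); print(cv2.minEnclosingCircle(t[:,:2].astype(np.float32)))
E
```

```text
time_s: 31.95
tool_pos: [0.5168, 0.1091, 0.134]
tool_rot: [0.258, 0.752, 0.585, 0.16]
ft_force: [0.4, 1.3, -0.8]
opening: 0.0101
grasp_force: 12.0
tip above face 32.8 off (tool x,y) mm [2.4 0.2] axis err deg 0.67
1 x d [-0.9 -0.2 17.9] w [ 0.1  -0.2   0.16] |d| 17.9
31.95 [ 0.4692 -0.2259  2.3666 -0.729   0.6911  1.2194] [[0.2647, 0.7977, 0.5419, 0.5168], [0.9624, -0.1826, -0.2013, 0.1091], [-0.0617, 0.5748, -0.816, 0.134], [0.0, 0.0, 0.0, 1.0]]
lightbox [(0.94, [229, 145, 360, 284]), (0.33, [441, 234, 484, 276])]
button_top [(0.5, [318.7, 225.3], [0.5719, 0.0912, 0.0574])]
yellow 126 uv [300 209] [333 239] rel F (x,y,z) [-10.7 -11.4  -1.9] [11.9 11.7  1.4] [ 2.6 -0.6 -0.3]
((0.1665497124195099, -0.11618640273809433), 11.955615997314453)
red 244 uv [308 214] [325 230] rel F (x,y,z) [-7.3 -5.9 -0.4] [ 8.   6.7 23.4] [0.2 0.1 6.1]
((0.34996867179870605, 0.942901074886322), 8.06284236907959)
```

The yellow ring's centre lies within 0.3 mm of the planned axis. Go in: first to just above the button, then press.

```bash

python3 -m inch '[{"dx":-2.2,"dy":0,"dz":12,"wx":0.1,"wy":-0.2,"wz":0.1},{"dx":0.9,"dy":0,"dz":12,"wx":0,"wy":0,"wz":0},{"dx":0.8,"dy":0,"dz":10,"wx":0,"wy":0,"wz":0},{"dx":0,"dy":0,"dz":0,"wx":0,"wy":0,"wz":0},{"dx":0,"dy":0,"dz":0,"wx":0,"wy":0,"wz":0},{"dx":0,"dy":0,"dz":0,"wx":0,"wy":0,"wz":0}]'
python3 - <<'E'
from press import *
state(); print(bot.observe()['ft_force'])
E
```

```text
time_s: 32.85
tool_pos: [0.5348, 0.1017, 0.1054]
tool_rot: [0.258, 0.753, 0.584, 0.157]
ft_force: [-0.2, -0.4, 0.3]
opening: 0.0098
grasp_force: 12.0
tip above face -1.7 off (tool x,y) mm [-1.  -0.7] axis err deg 0.64
[-0.15721916 -0.37088279  0.26053778]
```

```bash

python3 -m inch '[{"dx":1.1,"dy":0.7,"dz":2.5,"wx":0,"wy":0,"wz":0},{"dx":0.2,"dy":0,"dz":2,"wx":0,"wy":0,"wz":0},{"dx":0,"dy":0,"dz":0,"wx":0,"wy":0,"wz":0}]'
python3 -c "from press import *; state()"
python3 -m inch '[{"dx":0.15,"dy":0,"dz":2,"wx":0,"wy":0,"wz":0},{"dx":0.15,"dy":0,"dz":2,"wx":0,"wy":0,"wz":0},{"dx":0,"dy":0,"dz":0,"wx":0,"wy":0,"wz":0}]'
python3 -c "from press import *; state()"
```

```text
time_s: 33.22
tool_pos: [0.5381, 0.1018, 0.1019]
tool_rot: [0.258, 0.753, 0.584, 0.157]
ft_force: [-0.7, 1.1, 1.0]
opening: 0.0102
grasp_force: 12.0
tip above face -6.4 off (tool x,y) mm [-0.1 -0. ] axis err deg 0.64
time_s: 33.6
tool_pos: [0.5412, 0.1017, 0.1]
tool_rot: [0.258, 0.753, 0.584, 0.158]
ft_force: [-6.5, 1.8, 9.3]
opening: 0.0101
grasp_force: 12.0
tip above face -9.7 off (tool x,y) mm [0.6 1.5] axis err deg 0.64
```

```bash

python3 -m inch '[{"dx":0,"dy":0,"dz":0.7,"wx":0,"wy":0,"wz":0},{"dx":0,"dy":0,"dz":0,"wx":0,"wy":0,"wz":0}]'
python3 - <<'E'
from sty import *
from press import *
state(); fit('w21')
E
```

```text
time_s: 33.85
tool_pos: [0.5421, 0.1019, 0.1002]
tool_rot: [0.259, 0.753, 0.584, 0.159]
ft_force: [-8.1, 2.4, 12.9]
opening: 0.0102
grasp_force: 12.1
tip above face -10.0 off (tool x,y) mm [0.9 2.3] axis err deg 0.65
33.85 [ 0.4244 -0.1275  2.361  -0.807   0.6013  1.2856] [[0.2675, 0.7972, 0.5413, 0.5421], [0.9615, -0.1842, -0.2038, 0.1019], [-0.0627, 0.575, -0.8158, 0.1002], [0.0, 0.0, 0.0, 1.0]]
[[ 0.004   0.0064 -0.0002  0.0106 72.    ]
 [ 0.008   0.0066 -0.0003  0.0107 69.    ]
 [ 0.012   0.007  -0.0003  0.011  61.    ]
 [ 0.016   0.0072 -0.0003  0.0111 68.    ]
 [ 0.02    0.0075 -0.0005  0.0108 64.    ]
 [ 0.024   0.0076 -0.0005  0.0109 51.    ]
 [ 0.028   0.0082 -0.0003  0.0106 57.    ]
 [ 0.032   0.0083 -0.0006  0.0113 49.    ]
 [ 0.036   0.0085 -0.0006  0.0104 44.    ]
 [ 0.04    0.0087 -0.0006  0.0105 30.    ]
 [ 0.048   0.0104  0.0019  0.0124 29.    ]
 [ 0.052   0.0065  0.0008  0.0093 23.    ]
 [ 0.056   0.0078 -0.0007  0.0125 98.    ]]
tip z max [0.0571 0.0624]
x surf fit [0.0707 0.0061] y [-0.011  -0.0002]
```

The tip is 10.0 mm below the face with 15 N of resistance, so the button is at its end stop and the stylus has not slipped. Retract and go back to the tool block.

```bash

python3 -m inch '[{"dx":-0.8,"dy":0,"dz":-10,"wx":0,"wy":0,"wz":0},{"dx":-1.1,"dy":0,"dz":-15,"wx":0,"wy":0,"wz":0},{"dx":-1.9,"dy":0,"dz":-25,"wx":0,"wy":0,"wz":0},{"dx":-2.7,"dy":0,"dz":-35,"wx":0,"wy":0,"wz":0},{"dx":-2.7,"dy":0,"dz":-35,"wx":0,"wy":0,"wz":0},{"dx":0,"dy":0,"dz":0,"wx":0,"wy":0,"wz":0}]'
cat > back.py <<'E'
from press import *
Rv=ori(0)@R.from_euler('y',-4.2,degrees=True).as_matrix(); W=np.array([.5639,-.398,.042])
def tb(h,tip=tip): return W+[0,0,h]-Rv@tip
def st(tip=tip):
    T=pose(); t=T[:3,3]+T[:3,:3]@tip-W; ax=T[:3,:3]@np.array([.0735,0,.997]); print('tip rel mouth mm',(t*1e3).round(1),'axis',ax.round(3))
E
python3 - <<'E'
from sty import *
from back import *
fit('w22'); state(); G=go(tb(.08),Rv,10)
E
```

```text
time_s: 34.65
tool_pos: [0.4741, 0.1182, 0.1996]
tool_rot: [0.258, 0.753, 0.584, 0.16]
ft_force: [0.3, 0.7, -0.5]
opening: 0.01
grasp_force: 12.0
34.65 [ 0.5531 -0.3861  2.3471 -0.6353  0.8771  1.1436] [[0.2661, 0.7967, 0.5426, 0.4741], [0.962, -0.1843, -0.2013, 0.1182], [-0.0604, 0.5755, -0.8155, 0.1996], [0.0, 0.0, 0.0, 1.0]]
[[ 0.004   0.0075  0.0013  0.0111 80.    ]
 [ 0.008   0.0077  0.001   0.0108 63.    ]
 [ 0.012   0.0081  0.0011  0.0109 67.    ]
 [ 0.016   0.0085  0.0013  0.0107 59.    ]
 [ 0.02    0.0087  0.0013  0.0108 56.    ]
 [ 0.024   0.0092  0.001   0.0105 56.    ]
 [ 0.028   0.0095  0.001   0.0107 50.    ]
 [ 0.032   0.0098  0.001   0.0108 46.    ]
 [ 0.036   0.0099  0.0013  0.0104 49.    ]
 [ 0.04    0.0096  0.0021  0.0076  9.    ]
 [ 0.048   0.0077  0.0006  0.0037  9.    ]
 [ 0.052   0.0084  0.0007  0.0049 19.    ]]
tip z max [0.0522 0.0534]
x surf fit [0.0875 0.0071] y [-0.0064  0.0012]
tip above face 110.1 off (tool x,y) mm [0.8 0.7] axis err deg 0.64
10 x d [-49.4  13.8  11.3] w [ 3.38  0.41 -1.51] |d| 52.5
```

```bash

python3 -m inch '[{"dx":-49.4,"dy":13.8,"dz":9,"wx":3.38,"wy":0.4,"wz":-1.5},{"dx":-49.4,"dy":13.8,"dz":9,"wx":3.38,"wy":0.4,"wz":-1.5},{"dx":-49.4,"dy":13.8,"dz":9,"wx":3.38,"wy":0.4,"wz":-1.5},{"dx":-49.4,"dy":13.8,"dz":9,"wx":3.38,"wy":0.4,"wz":-1.5},{"dx":-49.4,"dy":13.8,"dz":9,"wx":3.38,"wy":0.4,"wz":-1.5},{"dx":-49.4,"dy":13.8,"dz":9,"wx":3.38,"wy":0.4,"wz":-1.5},{"dx":-49.4,"dy":13.8,"dz":9,"wx":3.38,"wy":0.4,"wz":-1.5},{"dx":-49.4,"dy":13.8,"dz":9,"wx":3.38,"wy":0.4,"wz":-1.5},{"dx":-49.4,"dy":13.8,"dz":9,"wx":3.38,"wy":0.4,"wz":-1.5},{"dx":-49.4,"dy":13.8,"dz":9,"wx":3.38,"wy":0.4,"wz":-1.5}]'
python3 -m inch '[{"dx":0,"dy":0,"dz":0,"wx":0,"wy":0,"wz":0},{"dx":0,"dy":0,"dz":0,"wx":0,"wy":0,"wz":0},{"dx":0,"dy":0,"dz":0,"wx":0,"wy":0,"wz":0},{"dx":0,"dy":0,"dz":0,"wx":0,"wy":0,"wz":0}]'
python3 - <<'E'
from sty import *
from back import *
fit('w23b'); t=np.array([.0051,.0012,.055]); st(t); go(tb(.03,t),Rv,1); 
E
```

```text
time_s: 35.95
tool_pos: [0.55, -0.3879, 0.1969]
tool_rot: [0.029, 0.711, 0.703, -0.026]
ft_force: [0.6, 1.0, 0.2]
opening: 0.0101
grasp_force: 12.0
time_s: 36.45
tool_pos: [0.5507, -0.3845, 0.2007]
tool_rot: [0.031, 0.71, 0.703, -0.025]
ft_force: [-0.5, -0.4, -0.7]
opening: 0.01
grasp_force: 12.0
36.45 [-0.6121  0.2206  1.6563 -0.0651  1.2122 -0.5813] [[0.0099, 0.9999, 0.0084, 0.5507], [0.9967, -0.0092, -0.0803, -0.3845], [-0.0802, 0.0091, -0.9967, 0.2007], [0.0, 0.0, 0.0, 1.0]]
[[ 0.004   0.0065  0.0005  0.0106 68.    ]
 [ 0.008   0.007   0.0005  0.0108 72.    ]
 [ 0.012   0.007   0.0002  0.0105 62.    ]
 [ 0.016   0.0074  0.0002  0.0106 62.    ]
 [ 0.02    0.0079  0.0002  0.0108 65.    ]
 [ 0.024   0.0082  0.0002  0.011  50.    ]
 [ 0.028   0.0085 -0.0001  0.0106 53.    ]
 [ 0.032   0.0086  0.0001  0.0102 48.    ]
 [ 0.036   0.0088  0.0002  0.0104 51.    ]
 [ 0.04    0.0089  0.0001  0.0093 19.    ]
 [ 0.052   0.0069 -0.0002  0.0043 21.    ]
 [ 0.056   0.007  -0.0005  0.005  10.    ]]
tip z max [0.0538 0.0555]
x surf fit [0.0829 0.0062] y [-0.0225  0.0006]
tip rel mouth mm [-11.4  14.1 103.6] axis [ 0.009 -0.007 -1.   ]
1 x d [-8.4 11.3 74.6] w [ 0.49  0.41 -0.56] |d| 75.9
```

```bash

python3 -m inch '[{"dx":-8.4,"dy":12,"dz":10,"wx":0.5,"wy":0.4,"wz":-0.5},{"dx":-1.5,"dy":0,"dz":20,"wx":0,"wy":0,"wz":0},{"dx":-1.5,"dy":0,"dz":20,"wx":0,"wy":0,"wz":0},{"dx":-1.2,"dy":0,"dz":16,"wx":0,"wy":0,"wz":0},{"dx":0,"dy":0,"dz":0,"wx":0,"wy":0,"wz":0},{"dx":0,"dy":0,"dz":0,"wx":0,"wy":0,"wz":0},{"dx":0,"dy":0,"dz":0,"wx":0,"wy":0,"wz":0},{"dx":0,"dy":0,"dz":0,"wx":0,"wy":0,"wz":0}]'
python3 - <<'E'
from sty import *
from back import *
fit('w24'); t=np.array([.0043,.0004,.0555]); st(t); go(tb(.01,t),Rv,1)
c=load('w24'); print([(x['p'],x['xy'],world(c,x['xy'])[0].round(4)) for x in bot.spot_point('toolblock_hole0','wrist')[:3]])
uv,P=cloud(c,200,60,440,420); tbm=P[abs(P[:,2]-.0415)<.003]; print(cv2.minAreaRect(tbm[:,:2].astype(np.float32)))
h=P[(P[:,2]<.036)&(np.linalg.norm(P[:,:2]-W[:2],axis=1)<.014)]; print('hole',len(h), h.min(0) if len(h) else '',h.max(0) if len(h) else '')
E
```

```text
time_s: 37.5
tool_pos: [0.5633, -0.4033, 0.136]
tool_rot: [0.026, 0.707, 0.706, -0.026]
ft_force: [-0.0, 0.1, -1.2]
opening: 0.01
grasp_force: 12.0
37.5 [-0.6246  0.3109  1.6648 -0.0663  1.1238 -0.5951] [[0.0021, 1.0, -0.0002, 0.5633], [0.9973, -0.0021, -0.0735, -0.4033], [-0.0735, -0.0001, -0.9973, 0.136], [0.0, 0.0, 0.0, 1.0]]
[[ 0.004   0.0063  0.0007  0.0106 69.    ]
 [ 0.008   0.0064  0.0007  0.0108 66.    ]
 [ 0.012   0.0067  0.0005  0.0104 62.    ]
 [ 0.016   0.0073  0.0004  0.0106 66.    ]
 [ 0.02    0.0075  0.0004  0.0109 57.    ]
 [ 0.024   0.0079  0.0004  0.011  58.    ]
 [ 0.028   0.0083  0.0001  0.0106 56.    ]
 [ 0.032   0.0082  0.0004  0.0102 46.    ]
 [ 0.036   0.0086  0.0004  0.0104 47.    ]
 [ 0.04    0.0086 -0.0002  0.0105 22.    ]
 [ 0.048   0.0064 -0.0002  0.0036 10.    ]
 [ 0.052   0.0068 -0.0003  0.0049 20.    ]
 [ 0.056   0.0068 -0.0003  0.005   9.    ]]
tip z max [0.0535 0.0559]
x surf fit [0.0872 0.0058] y [-0.0216  0.0008]
tip rel mouth mm [-0.4 -5.  38.1] axis [-0.  0. -1.]
1 x d [ 7.   0.4 27.7] w [-0.03  0.01 -0.11] |d| 28.5
[(0.96, [315.7, 210.7], array([ 0.5646, -0.4051,  0.0158])), (0.88, [313.9, 122.8], array([ 0.5637, -0.3333,  0.0898]))]
((0.5645989775657654, -0.3676491677761078), (0.11282845586538315, 0.04964306205511093), 89.20565795898438)
hole 346 [ 0.556  -0.4062  0.004 ] [ 0.5716 -0.3984  0.036 ]
```

```bash

python3 -m inch '[{"dx":5.3,"dy":0.5,"dz":10,"wx":0,"wy":0,"wz":0},{"dx":-0.7,"dy":0,"dz":10,"wx":0,"wy":0,"wz":0},{"dx":-0.7,"dy":0,"dz":10,"wx":0,"wy":0,"wz":0},{"dx":0,"dy":0,"dz":0,"wx":0,"wy":0,"wz":0},{"dx":0,"dy":0,"dz":0,"wx":0,"wy":0,"wz":0},{"dx":0,"dy":0,"dz":0,"wx":0,"wy":0,"wz":0}]'
python3 - <<'E'
from back import *
t=np.array([.0043,.0004,.0555]); st(t); go(tb(.002,t),Rv,1); go(tb(-.034,t),Rv,6)
E
```

```text
time_s: 38.35
tool_pos: [0.5635, -0.4016, 0.1053]
tool_rot: [0.026, 0.707, 0.706, -0.026]
ft_force: [-0.3, -0.3, -0.1]
opening: 0.0102
grasp_force: 12.0
tip rel mouth mm [ 0.  -3.4  7.6] axis [-0.001  0.    -1.   ]
1 x d [ 3.8 -0.   5.4] w [-0.04 -0.01 -0.12] |d| 6.6
6 x d [ 1.1 -0.   6.9] w [-0.01 -0.   -0.02] |d| 7.0
```

```bash

python3 -m inch '[{"dx":3.6,"dy":0,"dz":2,"wx":0,"wy":0,"wz":0},{"dx":0,"dy":0,"dz":0,"wx":0,"wy":0,"wz":0},{"dx":0,"dy":0,"dz":0,"wx":0,"wy":0,"wz":0},{"dx":0,"dy":0,"dz":0,"wx":0,"wy":0,"wz":0}]'
python3 - <<'E'
from back import *
t=np.array([.0043,.0004,.0555]); st(t); go(tb(-.034,t),Rv,6)
E
python3 -m inch '[{"dx":0.5,"dy":0,"dz":6,"wx":0,"wy":0,"wz":0},{"dx":0.5,"dy":0,"dz":6,"wx":0,"wy":0,"wz":0},{"dx":0,"dy":0,"dz":0,"wx":0,"wy":0,"wz":0},{"dx":0,"dy":0,"dz":0,"wx":0,"wy":0,"wz":0}]'
python3 - <<'E'
from back import *
t=np.array([.0043,.0004,.0555]); st(t); go(tb(-.034,t),Rv,4)
E
```

```text
time_s: 38.85
tool_pos: [0.5633, -0.3979, 0.1026]
tool_rot: [0.025, 0.707, 0.706, -0.026]
ft_force: [-0.9, -0.3, -0.4]
opening: 0.0101
grasp_force: 12.0
tip rel mouth mm [-0.3  0.4  4.9] axis [-0.001  0.001 -1.   ]
6 x d [0.4 0.  6.5] w [-0.01 -0.01 -0.02] |d| 6.5
time_s: 39.35
tool_pos: [0.5631, -0.3977, 0.0902]
tool_rot: [0.025, 0.707, 0.706, -0.026]
ft_force: [0.7, 0.1, -0.9]
opening: 0.0103
grasp_force: 12.0
tip rel mouth mm [-0.5  0.6 -7.4] axis [-0.002  0.001 -1.   ]
4 x d [0.3 0.1 6.6] w [-0.03 -0.01 -0.03] |d| 6.6
```

Tip in the well, no force. Continue down.

```bash

python3 -m inch '[{"dx":0.4,"dy":0.3,"dz":6,"wx":0,"wy":0,"wz":0},{"dx":0.4,"dy":0.2,"dz":6,"wx":0,"wy":0,"wz":0},{"dx":0.4,"dy":0,"dz":6,"wx":0,"wy":0,"wz":0},{"dx":0,"dy":0,"dz":0,"wx":0,"wy":0,"wz":0},{"dx":0,"dy":0,"dz":0,"wx":0,"wy":0,"wz":0}]'
python3 -m inch '[{"dx":0.4,"dy":0,"dz":5,"wx":0,"wy":0,"wz":0},{"dx":0.2,"dy":0,"dz":3,"wx":0,"wy":0,"wz":0},{"dx":0,"dy":0,"dz":0,"wx":0,"wy":0,"wz":0}]'
python3 - <<'E'
from back import *
t=np.array([.0043,.0004,.0555]); st(t)
E
```

```text
time_s: 39.98
tool_pos: [0.5637, -0.3978, 0.0723]
tool_rot: [0.025, 0.707, 0.706, -0.026]
ft_force: [1.1, 1.1, -0.0]
opening: 0.0098
grasp_force: 12.0
time_s: 40.35
tool_pos: [0.5633, -0.3976, 0.0638]
tool_rot: [0.025, 0.707, 0.706, -0.026]
ft_force: [-0.6, 0.6, 0.1]
opening: 0.0101
grasp_force: 12.0
tip rel mouth mm [ -0.3   0.7 -33.8] axis [-0.002  0.001 -1.   ]
```

```bash

python3 -m inch '[{"dx":0.1,"dy":0,"dz":1.7,"wx":0,"wy":0,"wz":0},{"dx":0,"dy":0,"dz":0,"wx":0,"wy":0,"wz":0},{"dx":0,"dy":0,"dz":0,"wx":0,"wy":0,"wz":0}]'
python3 -m inch '[{"dx":0,"dy":0,"dz":0,"wx":0,"wy":0,"wz":0},{"dx":0,"dy":0,"dz":0,"wx":0,"wy":0,"wz":0},{"dx":0,"dy":0,"dz":0,"wx":0,"wy":0,"wz":0},{"dx":0,"dy":0,"dz":0,"wx":0,"wy":0,"wz":0}]' 0.1
python3 - <<'E'
from sty import *
sty('w25')
E
```

```text
time_s: 40.72
tool_pos: [0.5637, -0.3979, 0.0628]
tool_rot: [0.025, 0.707, 0.706, -0.026]
ft_force: [0.1, -0.6, -0.9]
opening: 0.01
grasp_force: 12.0
time_s: 41.22
tool_pos: [0.5637, -0.3979, 0.0627]
tool_rot: [0.025, 0.707, 0.706, -0.026]
ft_force: [-0.1, -0.2, -0.5]
opening: 0.0397
grasp_force: 0.0
41.225 [-0.6176  0.3724  1.7274 -0.0713  1.0019 -0.5784] [[0.0019, 1.0, -0.0014, 0.5637], [0.9974, -0.002, -0.0726, -0.3979], [-0.0726, -0.0013, -0.9974, 0.0627], [0.0, 0.0, 0.0, 1.0]]
stylus [(0.65, [300, 245, 332, 346])]
z 0.048 n 106 x 0.0009 0.0072 y -0.006 0.0057
z 0.056 n 142 x 0.0008 0.0068 y -0.0058 0.0059
z 0.064 n 171 x 0.0007 0.0066 y -0.0055 0.0059
z 0.072 n 182 x -0.0013 0.0056 y -0.0058 0.0062
z 0.080 n 206 x -0.001 0.0051 y -0.0056 0.0063
z 0.088 n 212 x -0.0011 0.0046 y -0.0052 0.0062
z 0.096 n 264 x -0.0024 0.0046 y -0.0049 0.0063
z 0.104 n 300 x -0.0025 0.0035 y -0.0048 0.0065
z 0.112 n 673 x -0.0099 0.003 y -0.0045 0.0067
```

```bash

python3 -m inch '[{"dx":-1.1,"dy":0,"dz":-15,"wx":0,"wy":0,"wz":0},{"dx":-2.2,"dy":0,"dz":-30,"wx":0,"wy":0,"wz":0},{"dx":-3,"dy":0,"dz":-40,"wx":0,"wy":0,"wz":0},{"dx":-3,"dy":0,"dz":-40,"wx":0,"wy":0,"wz":0},{"dx":-30,"dy":0,"dz":-40,"wx":0,"wy":0,"wz":0},{"dx":-30,"dy":0,"dz":0,"wx":0,"wy":0,"wz":0},{"dx":0,"dy":0,"dz":0,"wx":0,"wy":0,"wz":0},{"dx":0,"dy":0,"dz":0,"wx":0,"wy":0,"wz":0},{"dx":0,"dy":0,"dz":0,"wx":0,"wy":0,"wz":0}]'
python3 - <<'E'
from look import *
c=look('w26',['stylus','brush'],[])
uv,P=cloud(c,200,20,440,290)
for nm,s in(('stylus',P[(P[:,2]>.1)&(P[:,1]<-.375)&(P[:,1]>-.43)&(P[:,2]<.13)]),('brush',P[(P[:,2]>.115)&(P[:,1]>-.36)&(P[:,2]<.13)])):
    if len(s): print(nm,len(s),(s.min(0)+s.max(0))/2,np.ptp(s,axis=0),np.percentile(s[:,2],90))
for n in('side','top'):
    c=cam(n); save(c,n+'2')
    b=bot.boxes_of('front',n); print(n,[(round(x['p'],2),np.rint(x['bbox']).tolist()) for x in b[:6]],[(q,[np.rint(x['bbox']).tolist() for x in bot.boxes_of(q,n)[:1]]) for q in('truck','glue','hut','driver','orangecar','boxcar','tank')])
    uv,P=cloud(c,100,150,320,410) if n=='side' else cloud(c,120,160,190,240); k=P[(abs(P[:,0]-.584)<.03)&(abs(P[:,1]-.377)<.06)&(P[:,2]>.1)]; print('front top',len(k),np.percentile(k[:,2],95) if len(k) else '',k.mean(0) if len(k) else '')
E
```

```text
time_s: 42.45
tool_pos: [0.5635, -0.4537, 0.2315]
tool_rot: [0.024, 0.707, 0.706, -0.026]
ft_force: [-0.3, 0.1, 0.6]
opening: 0.0398
grasp_force: 0.0
42.45 [-0.6824  0.3093  1.4888 -0.0591  1.3009 -0.6666] [[0.0012, 1.0, -0.0025, 0.5635], [0.9975, -0.0014, -0.0713, -0.4537], [-0.0713, -0.0025, -0.9975, 0.2315], [0.0, 0.0, 0.0, 1.0]]
stylus [(0.81, [306, 118, 324, 143])]
brush [(0.53, [308, 34, 323, 61])]
stylus 212 [ 0.5638 -0.3977  0.1064] [0.011  0.0115 0.0121] 0.11122604369404557
brush 98 [ 0.5653 -0.3375  0.1197] [0.006  0.0073 0.0091] 0.12282371644256039
side [(0.96, [197.0, 266.0, 254.0, 297.0]), (0.93, [271.0, 314.0, 285.0, 390.0]), (0.87, [374.0, 218.0, 429.0, 243.0]), (0.77, [420.0, 314.0, 519.0, 375.0]), (0.65, [350.0, 156.0, 416.0, 193.0])] [('truck', [[223.0, 363.0, 258.0, 387.0]]), ('glue', [[356.0, 240.0, 373.0, 266.0]]), ('hut', [[179.0, 299.0, 215.0, 337.0]]), ('driver', [[345.0, 191.0, 382.0, 199.0]]), ('orangecar', []), ('boxcar', [[370.0, 305.0, 393.0, 353.0]]), ('tank', [[208.0, 221.0, 230.0, 245.0]])]
front top 274 0.1232374634233032 [0.5819 0.3883 0.1189]
top [(0.9, [334.0, 293.0, 377.0, 349.0]), (0.86, [164.0, 326.0, 234.0, 399.0]), (0.84, [435.0, 263.0, 503.0, 337.0]), (0.75, [124.0, 204.0, 173.0, 219.0]), (0.63, [252.0, 133.0, 289.0, 186.0]), (0.37, [435.0, 215.0, 486.0, 237.0])] [('truck', [[141.0, 175.0, 164.0, 203.0]]), ('glue', [[300.0, 273.0, 317.0, 288.0]]), ('hut', [[192.0, 128.0, 224.0, 159.0]]), ('driver', [[408.0, 262.0, 421.0, 325.0]]), ('orangecar', [[387.0, 140.0, 425.0, 163.0]]), ('boxcar', [[472.0, 223.0, 489.0, 230.0]]), ('tank', [[322.0, 131.0, 340.0, 151.0]])]
front top 241 0.12239772322864084 [0.5813 0.3753 0.117 ]
```

The stylus stands home, its top at 111 mm as at the start. The front stands in its slot and the bystanders are where they were. The robot is clear and still, so I'll hand in.

```bash
python3 -c "from station import bot; print(bot.hand_in())"
```

```text
the job is handed in; nothing more can be done
None
```

The job is handed in with no verdict returned; by my measurements the front is home in the slot brick side to the yard, the button was pressed to its end stop, and the stylus is back tip down in its well after a first grasp that slipped.

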